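# Cover the breakfast pots, keep them warm and wind the timer

## Robot

A 7-joint arm with a two-finger parallel gripper is mounted at the origin on the work surface. World frame = base frame: x ahead of the robot, y to its left, z up, the work surface at z = 0. Lengths are in m, angles in rad, forces in N, time in s.
With the tool pointing down it reaches from about 0.425 to 0.975 m from the base axis. Payload 16.7 kg.
Tool frame: the origin (TCP) lies on the centre line of the jaws, within the pads' length; the fingertips stand 22 mm ahead of it and the grasp point (between the pads) lies 3 mm ahead of it; z points along the fingers, y is the direction in which the jaws open and shut (so a half turn about z gives the same grasp; the last joint's range is limited). The gripper opens to 85 mm and grips with 20 to 120 N. Pads are 22 mm wide; open, the fingers measure 114 mm over their backs; the gripper's body (76 mm by 85 mm) begins 54 mm behind the grasp point. The pads swing forward as they close: fully open they stand 13 mm farther back than shut.
Start: joints at [-1.391, 0.426, 0.074, 1.606, -0.034, 1.111, -0.067], TCP at [0.219, 0.639, 0.253] pointing down, gripper open.
Joint ranges: [-2.85, 2.85], [-0.5, 2.14], [-1.23, 1.37], [0.21, 2.46], [-1.02, 4.16], [0.16, 2.05], [-2.73, 2.73]. Speed limits (rad/s): [1.89, 1.89, 2.39, 2.39, 3.01, 3.01, 3.01].

## Interface

Orientations are given as a rotation vector (axis times angle).
In Python, from cell import r gives the robot as it stands.
- The arm moves only by the tool apply_moves, never from a script. Its argument "moves" is a list of rows, each an object of numbers: "dx", "dy", "dz": the shift along the tool's x, y, z in cm; "rx", "ry", "rz": the turn, a rotation vector about the tool's x, y, z in degrees; "hand": the opening in per cent of the stroke, from 0 (shut) to 100 (fully open). In form: [{"dx": .., "dy": .., "dz": .., "rx": .., "ry": .., "rz": .., "hand": ..}, ...]. A call has exactly 5 rows; each row is the pose to reach, as a shift and turn from the pose commanded when the call began, along the tool's axes at that moment; what a row does not reach only later rows make up. A row lasts 1/8 s, in which the tool goes at most 62.5 mm and 10.7 degrees, less where a joint would pass 70% of its speed; a pose out of reach is approached as far as the arm can. A call with a gripper value outside its range is refused whole. The fingers move at their own pace and stop on an object; "newtons" is the grip in N (left out, the last holds). Time passes only in rows, so rows that repeat a pose let the fingers close, or fill a call up. It gives the time, the measured TCP pose, the force and the opening at its end, in the units of the state.
- r.read_state(): the state, without advancing time (a new reading comes with each control period).
- r.snapshot(name): name is "scene" or "top" or "wrist"; returns a dict with "frame" (400x640x3 uint8, red, green, blue), "intrinsics" (3x3 intrinsics, pixels), "extrinsics" (4x4, takes a point from world to camera coordinates); the wrist camera has in their place "tool_from_camera" (4x4, takes a point from camera to tool coordinates, whose origin is the TCP and whose axes are the flange's). Camera axes: x right, y up, looking along -z (the intrinsics and any distortion apply to the point x, -y, -z); pixel columns grow to the right and rows downward; lengths in m; the calibration is good to about 2 mm. A picture is of the moment at which its call begins: read the wrist's pose just before it. There is no depth.
- r.job_done(): hands the job in, once; it reports no verdict.
The state is a dict: "clock": time; "q": joint angles; "joint_vel": joint speeds; "joint_torque": joint torques, N m; "eef_pos": TCP position; "tcp_rot": TCP orientation; "ft_force": force on the tool from outside, world axes, zero at the start; "moment": the same for the moment, N m; "opening": finger opening in m.
Only numpy, scipy, OpenCV 4.12 (cv2) and the standard library are available. Lean on these libraries where they do the work, as an engineer would, in place of code of your own. Each camera call takes 0.05 s, during which the arm holds its last target.

## Task

Put every pot fully on the warming plate, upright, with the lid of its own colour seated flat on it; a lid whose pot is missing is not needed. Then press the keys one at a time, all the way down and letting each spring back: red, blue, yellow, green; after that wind the timer's orange key clockwise until it is fully wound. Leave the mug, the jar and the can alone, and finish with all the covered pots still on the plate.

Things in the scene. Friction and masses are not known exactly. Their poses are not given: they have to be found in the camera images.
- plate: fixed warming plate, a flat dark slab with a white edge, 140 (its x) by 360 (its y) by 10 mm high, no rim; origin at the centre of its underside, so its top is 10 mm above the origin
- keypad: fixed white control unit, 120 x 120 x 25 mm, carrying four round spring keys (red, blue, yellow, green) in a 2 by 2 square, 50 mm apart; which colour sits where varies; origin at the centre of its underside. It stands to one side of the plate, the timer to the other; which side varies
- timer: fixed white round wind-up kitchen timer, case 84 mm across and 35 mm high, black ticks on top; origin at the centre of its underside; the winding key stands on its top
- timer_grip (a point): point on the timer's vertical winding axis, 65 mm above the table: grip the orange winding key here from above. It is an upright wing 44 mm long (this point's x axis), 12 mm thick (its y axis), from 43 to 75 mm above the table, on a steel disc 48 mm across, its top 43 mm above the table; the point turns with the key. White mark on one end
- timer_key (a joint): angle of the winding key, rad; grows as the key is turned clockwise seen from above; starts between 0 and 0.5, stop (fully wound) at 3.2. A weak spring (0.01 N m/rad) is outdone by friction (0.06 N m), so the key stays where it is left; it takes about 0.1 N m to turn, so it is wound by several partial turns with regrasps
- red_key_top (a point): centre of the top of the red key, a round cap 26 mm across in a grey collar 42 mm across; it stands 6 mm proud of the collar, about 43 mm above the table; pressed straight down
- red_key (a joint): travel of the red key, m: 0 up, 0.006 fully down; needs 1.2 N to start and 4 N fully down; springs back by itself; counts as pressed beyond 0.004
- blue_key_top (a point): centre of the top of the blue key, a round cap 26 mm across in a grey collar 42 mm across; it stands 6 mm proud of the collar, about 43 mm above the table; pressed straight down
- blue_key (a joint): travel of the blue key, m: 0 up, 0.006 fully down; needs 1.2 N to start and 4 N fully down; springs back by itself; counts as pressed beyond 0.004
- yellow_key_top (a point): centre of the top of the yellow key, a round cap 26 mm across in a grey collar 42 mm across; it stands 6 mm proud of the collar, about 43 mm above the table; pressed straight down
- yellow_key (a joint): travel of the yellow key, m: 0 up, 0.006 fully down; needs 1.2 N to start and 4 N fully down; springs back by itself; counts as pressed beyond 0.004
- green_key_top (a point): centre of the top of the green key, a round cap 26 mm across in a grey collar 42 mm across; it stands 6 mm proud of the collar, about 43 mm above the table; pressed straight down
- green_key (a joint): travel of the green key, m: 0 up, 0.006 fully down; needs 1.2 N to start and 4 N fully down; springs back by itself; counts as pressed beyond 0.004
- orange_pot: loose orange round pot, open on top, straight sides, outside 64 mm across, inside 56 mm, 50 mm high, 5 mm floor, 0.14 to 0.28 kg; origin at the centre of its underside, z up. In some starts it is absent (None from the start)
- orange_lid: loose orange lid of the orange pot, lying knob up: a plug 51 mm across and 6 mm high below, a disc 63 mm across and 5 mm thick, on top a round knob 20 mm across, from 11 to 31 mm above the origin; about 0.08 kg; origin at the centre of the plug's underside, z up; 44 mm above the pot's origin when seated. Always there, even if its pot is not
- white_pot: loose white round pot, open on top, straight sides, outside 64 mm across, inside 56 mm, 50 mm high, 5 mm floor, 0.14 to 0.28 kg; origin at the centre of its underside, z up. In some starts it is absent (None from the start)
- white_lid: loose white lid of the white pot, lying knob up: a plug 51 mm across and 6 mm high below, a disc 63 mm across and 5 mm thick, on top a round knob 20 mm across, from 11 to 31 mm above the origin; about 0.08 kg; origin at the centre of the plug's underside, z up; 44 mm above the pot's origin when seated. Always there, even if its pot is not
- blue_pot: loose dark blue round pot, open on top, straight sides, outside 64 mm across, inside 56 mm, 50 mm high, 5 mm floor, 0.14 to 0.28 kg; origin at the centre of its underside, z up. In some starts it is absent (None from the start)
- blue_lid: loose dark blue lid of the dark blue pot, lying knob up: a plug 51 mm across and 6 mm high below, a disc 63 mm across and 5 mm thick, on top a round knob 20 mm across, from 11 to 31 mm above the origin; about 0.08 kg; origin at the centre of the plug's underside, z up; 44 mm above the pot's origin when seated. Always there, even if its pot is not
- mug: bystander: white mug, 80 mm across, 90 mm high, beyond the plate, handle pointing away from it; origin at the centre of its underside
- spice_jar: bystander: amber jar with black cap, 50 mm across, 90 mm high, beyond the plate; origin at the centre of its underside
- can: bystander: metal can, 66 mm across, 80 mm high, beyond the plate; origin at the centre of its underside
Mind the look-alikes: they are no part of the job. What is shaped like the white_lid but pink or turquoise is not meant.

How it is judged:
On the way, in this order (a step that is already met when the one before it is completed fails the run):
1. every pot that is there stands on the warming plate with the lid of its own colour seated on it (x of orange_pot in the frame of plate between -0.045 and 0.045 m and y of orange_pot in the frame of plate between -0.155 and 0.155 m and z of orange_pot in the frame of plate between 0.006 and 0.016 m and angle between each of orange_pot, white_pot, blue_pot's own z axis and vertical below 0.1 rad and horizontal distance between orange_lid and orange_pot below 0.008 m and z of orange_lid in the frame of orange_pot between 0.038 and 0.049 m and angle between the z axis of orange_lid and the z axis of orange_pot, either way round below 0.12 rad and x of white_pot in the frame of plate between -0.045 and 0.045 m and y of white_pot in the frame of plate between -0.155 and 0.155 m and z of white_pot in the frame of plate between 0.006 and 0.016 m and horizontal distance between white_lid and white_pot below 0.008 m and z of white_lid in the frame of white_pot between 0.038 and 0.049 m and angle between the z axis of white_lid and the z axis of white_pot, either way round below 0.12 rad and x of blue_pot in the frame of plate between -0.045 and 0.045 m and y of blue_pot in the frame of plate between -0.155 and 0.155 m and z of blue_pot in the frame of plate between 0.006 and 0.016 m and horizontal distance between blue_lid and blue_pot below 0.008 m and z of blue_lid in the frame of blue_pot between 0.038 and 0.049 m and angle between the z axis of blue_lid and the z axis of blue_pot, either way round below 0.12 rad), for 0.2 s.
2. the red key is pressed, the others up (value of joint red_key above 0.004 m and value of joint each of blue_key, yellow_key, green_key below 0.002 m), for 0.05 s.
3. the blue key is pressed, the others up (value of joint blue_key above 0.004 m and value of joint each of red_key, yellow_key, green_key below 0.002 m), for 0.05 s.
4. the yellow key is pressed, the others up (value of joint yellow_key above 0.004 m and value of joint each of red_key, blue_key, green_key below 0.002 m), for 0.05 s.
5. the green key is pressed, the others up (value of joint green_key above 0.004 m and value of joint each of red_key, blue_key, yellow_key below 0.002 m), for 0.05 s.
6. the timer is wound up fully (at least 3.0 of 3.2 rad) (value of joint timer_key above 3 rad), for 0.1 s.
At the end, for the whole second after the job is handed in: Every pot present stands upright on the plate (centre within 45 mm of the plate's middle along its x and 155 mm along its y) with its own lid seated (within 8 mm of its axis, flat), all keys up, the timer at 3.0 rad or more, pots at rest (all of step 1 and value of joint each of red_key, blue_key, yellow_key, green_key below 0.002 m and value of joint timer_key above 3 rad and linear speed of each of orange_pot, white_pot, blue_pot below 0.02 m/s); the robot touches nothing.
It fails at once if two keys are pressed at once (value of joint each of red_key, blue_key above 0.004 m or value of joint each of red_key, yellow_key above 0.004 m or value of joint each of red_key, green_key above 0.004 m or value of joint each of blue_key, yellow_key above 0.004 m or value of joint each of blue_key, green_key above 0.004 m or value of joint each of yellow_key, green_key above 0.004 m).
It fails at once if the mug, the jar or the can is shifted by more than 30 mm or tipped (distance of any of mug, spice_jar, can from where it was at the start of the episode above 0.03 m or angle between any of mug, spice_jar, can's own z axis and vertical above 0.4 rad).
Of orange_pot, white_pot, blue_pot only 2 to 3 are there at a start; the rules pass over those that are not, and their reading is None.
At some moment in a run one of orange_pot, orange_lid, white_pot, white_lid, blue_pot, blue_lid may be knocked a few centimetres aside while the robot is not near it.
It also fails if it takes over 210 s, if anything falls off the work surface, if the arm or the gripper's body presses on something with over 40 N, if the wrist force passes 120 N, or if a joint passes its speed limit or range.

## Working session

There is one attempt and no reset: what is moved stays moved. The work goes in short steps, Python scripts to look and compute and a tool call to move; the robot and the scene stay as the last step left them, time stands still between calls to the robot, and variables do not carry over. Pictures are saved under pics/ and viewed, and the job is handed in when it is done.

Besides the shell and the picture viewer there is one more tool, called as name([rows], argument=value, ...), one row to a line, values as JSON. apply_moves: Moves the arm, as the interface text tells. Its arguments: {"type":"object","properties":{"moves":{"type":"array"},"newtons":{"type":"number"}},"required":["moves"]}

```bash
ls; mkdir -p pics
cat > h.py <<'E'
import numpy as np, cv2, json
from cell import r
from scipy.spatial.transform import Rotation as R
def snap(cam,name):
    s=r.read_state(); d=r.snapshot(cam)
    cv2.imwrite(f'pics/{name}.png',d['frame'][:,:,::-1])
    np.savez(f'pics/{name}.npz',pos=s['eef_pos'],rot=s['tcp_rot'],**{k:np.array(v) for k,v in d.items()})
    return d
def cam(name):
    z=np.load(f'pics/{name}.npz',allow_pickle=True)
    K=z['intrinsics']
    if 'extrinsics' in z: T=np.linalg.inv(z['extrinsics'])
    else:
        W=np.eye(4);W[:3,:3]=R.from_rotvec(z['rot']).as_matrix();W[:3,3]=z['pos'];T=W@z['tool_from_camera']
    return K,T
def p2w(name,u,v,h):
    K,T=cam(name); d=np.linalg.inv(K)@[u,v,1]; d=np.array([d[0],-d[1],-d[2]]); d=T[:3,:3]@d; o=T[:3,3]
    return o+d*(h-o[2])/d[2]
def w2p(name,p):
    K,T=cam(name); c=np.linalg.inv(T)@np.append(p,1); q=K@[c[0],-c[1],-c[2]]; return q[:2]/q[2]
E
python3 - <<'E'
from h import *
s=r.read_state(); print(s)
for c in('scene','top','wrist'):
    d=snap(c,c+'0'); print({k:np.round(v,3).tolist() for k,v in d.items() if k!='frame'}, [k for k in d])
E
```

```text
pics
{'clock': 0.0, 'q': array([-1.39050022,  0.42673339,  0.07387097,  1.6066169 , -0.03406543,
        1.11077511, -0.06710131]), 'joint_vel': array([-0.00022765, -0.00010848,  0.00073566, -0.00053803,  0.00169855,
       -0.00051972, -0.00051414]), 'joint_torque': array([-1.58706021e-03, -9.49842739e+01,  3.75985935e+00, -4.63524449e+01,
        1.92832667e-02,  1.00740697e-02, -2.79330300e-05]), 'eef_pos': array([0.2185238 , 0.63825154, 0.25260589]), 'tcp_rot': array([-5.15741484e-01, -3.09889225e+00,  1.99683622e-03]), 'ft_force': array([ 0.28878886, -1.24754962,  0.00518492]), 'moment': array([-0.01167531,  0.03429104,  0.0085663 ]), 'opening': 0.0856528855495919}
{'intrinsics': [[512.176, 0.0, 317.775], [0.0, 512.176, 190.672], [0.0, 0.0, 1.0]], 'extrinsics': [[-0.512, 0.859, -0.002, 0.257], [-0.556, -0.33, 0.763, 0.244], [0.654, 0.391, 0.647, -1.56], [0.0, 0.0, 0.0, 1.0]]} ['frame', 'intrinsics', 'extrinsics']
{'intrinsics': [[378.202, 0.0, 317.631], [0.0, 378.202, 203.443], [0.0, 0.0, 1.0]], 'extrinsics': [[-0.028, -0.999, -0.027, 0.048], [0.98, -0.032, 0.197, -0.535], [-0.198, -0.021, 0.98, -1.101], [0.0, 0.0, 0.0, 1.0]]} ['frame', 'intrinsics', 'extrinsics']
{'intrinsics': [[276.922, 0.0, 319.393], [0.0, 276.922, 193.819], [0.0, 0.0, 1.0]], 'tool_from_camera': [[-0.0, 0.966, 0.258, 0.065], [1.0, 0.0, 0.001, 0.001], [0.001, 0.258, -0.966, -0.12], [0.0, 0.0, 0.0, 1.0]]} ['frame', 'intrinsics', 'tool_from_camera']
```

View pics/top0.png

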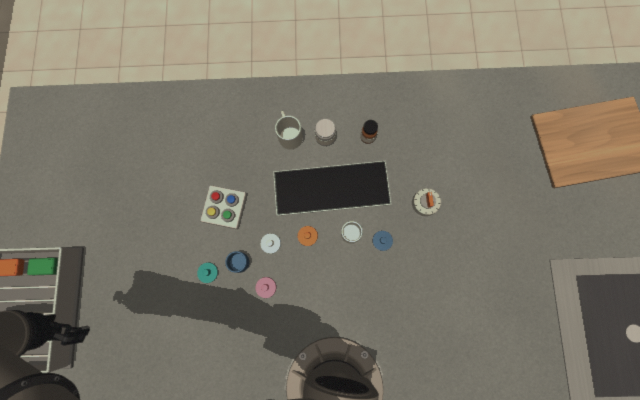

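View pics/scene0.png

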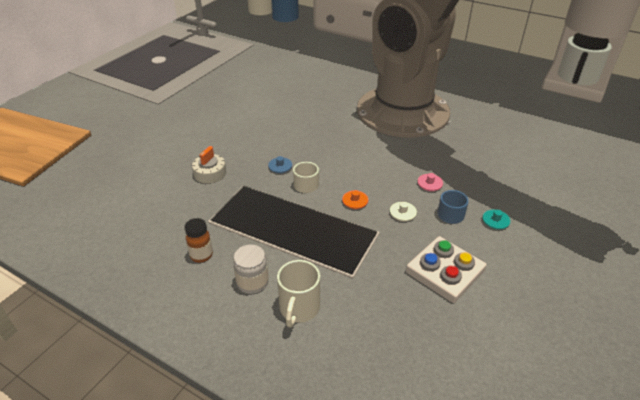

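View pics/wrist0.png

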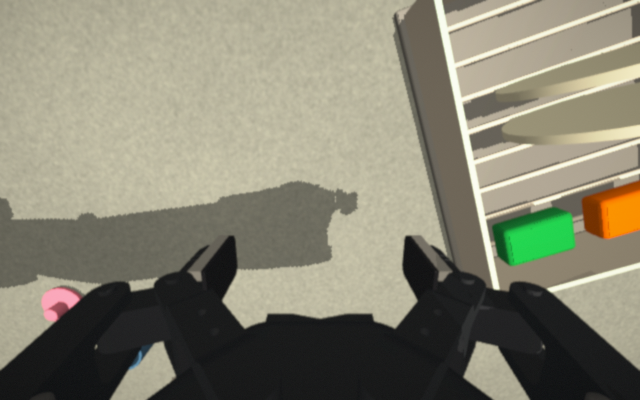

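The top view shows the white pot (352,232), blue pot (237,262), white lid (270,243), blue lid (383,240) and orange lid (307,236, no orange pot seen). Look-alikes are the pink lid (265,287), turquoise lid (207,272), white mug (289,130) and can (325,130). The keypad is on the left (red 216,197; blue 232,200; yellow 212,212; green 228,215) and the timer is at (427,201).

Run:
```python
from h import *
im=cv2.imread('pics/top0.png')
c=im[100:310,190:450]; cv2.imwrite('pics/topcrop.png',cv2.resize(c,None,fx=3,fy=2.85,interpolation=cv2.INTER_CUBIC)[:600,:800])
im=cv2.imread('pics/scene0.png')
c=im[140:330,170:520]; cv2.imwrite('pics/scenecrop.png',cv2.resize(c,None,fx=2.28,fy=2.28,interpolation=cv2.INTER_CUBIC)[:600,:800])
for n,u,v,h in [('wpot',352,232,.05),('bpot',237,262,.05),('wlid',270,243,.02),('blid',383,240,.02),('olid',307,236,.02),('red',216,197,.043),('timer',427,201,.04),('pl',275,190,.01),('pl',387,162,.01),('pl',391,186,.01),('pl',278,213,.01),('pink',265,287,.02),('turq',207,272,.02),('can',325,130,.08)]:
    print(n,p2w('top0',u,v,h).round(3))
for n,u,v,h in [('wpot',306,170,.05),('bpot',453,200,.05),('wlid',403,212,.01),('blid',280,166,.01)]:
    print(n,p2w('scene0',u,v,h).round(3))
```

```text
wpot [ 0.446 -0.069  0.05 ]
bpot [0.366 0.278 0.05 ]
wlid [0.423 0.183 0.02 ]
blid [ 0.422 -0.165  0.02 ]
olid [0.441 0.068 0.02 ]
red [0.569 0.348 0.043]
timer [ 0.535 -0.304  0.04 ]
pl [0.593 0.168 0.01 ]
pl [ 0.674 -0.195  0.01 ]
pl [ 0.594 -0.202  0.01 ]
pl [0.518 0.159 0.01 ]
pink [0.291 0.199 0.02 ]
turq [0.34  0.377 0.02 ]
can [0.762 0.002 0.08 ]
wpot [ 0.453 -0.063  0.05 ]
bpot [0.376 0.285 0.05 ]
wlid [0.429 0.189 0.01 ]
blid [ 0.43  -0.157  0.01 ]
```

View pics/topcrop.png

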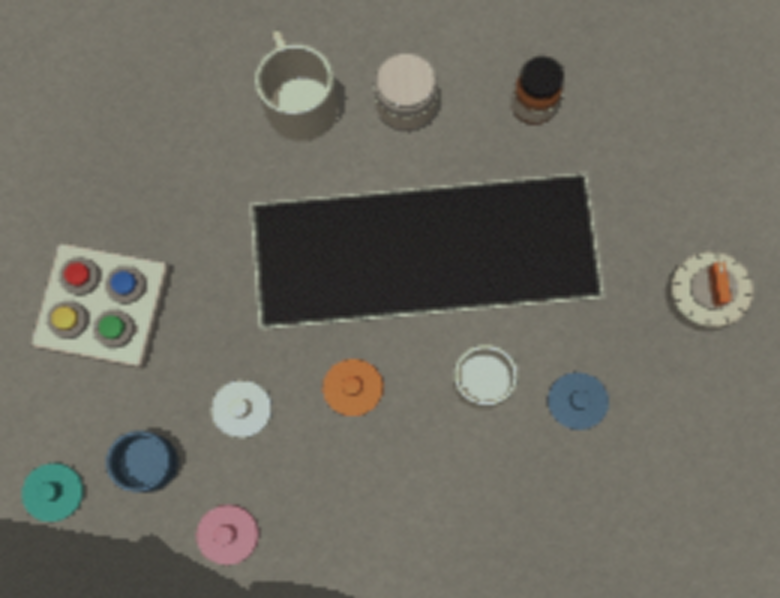

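View pics/scenecrop.png

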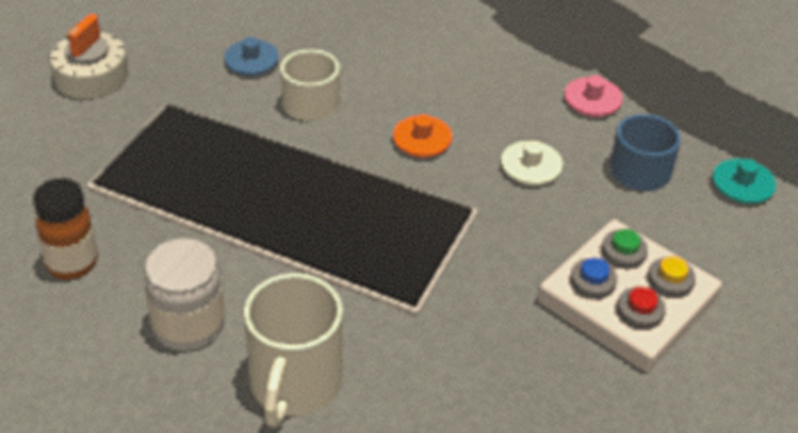

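```bash
cat >> h.py <<'E'
def pose(x,y,z,yaw):
    a=np.radians(yaw); Y=np.array([np.cos(a),np.sin(a),0]);Z=np.array([0,0,-1.]);X=np.cross(Y,Z)
    return np.array([x,y,z]),np.stack([X,Y,Z],1)
def plan(*wps):
    s=r.read_state(); p0=s['eef_pos']; R0=R.from_rotvec(s['tcp_rot']).as_matrix()
    print('t',round(s['clock'],2),'pos',p0.round(4),'yaw',np.degrees(np.arctan2(R0[1,1],R0[0,1])).round(1),'q',s['q'].round(2),'F',s['ft_force'].round(1),'open',round(s['opening'],4))
    for w in wps:
        p,M=pose(*w); d=R0.T@(p-p0)*100; a=np.degrees(R.from_matrix(R0.T@M).as_rotvec())
        print(' ->',w,'d',d.round(2),'r',a.round(1))
E
python3 - <<'E'
from h import *
plan((.37,.282,.17,35))
E
```

```text
t 0.15 pos [0.2185 0.6383 0.2527] yaw 71.1 q [-1.39  0.43  0.07  1.61 -0.03  1.11 -0.07] F [-0.4 -0.8  0.5] open 0.0856
 -> (0.37, 0.282, 0.17, 35) d [-25.87 -28.8    8.31] r [-0.1  0.  36.1]
```

apply_moves([
  {"dx": -5,"dy": -5.6,"dz": 1,"rz": 9,"hand": 100},
  {"dx": -10,"dy": -11.2,"dz": 2,"rz": 18,"hand": 100},
  {"dx": -15,"dy": -16.8,"dz": 4,"rz": 26,"hand": 100},
  {"dx": -20,"dy": -22.4,"dz": 6,"rz": 36,"hand": 100},
  {"dx": -25.9,"dy": -28.8,"dz": 8.3,"rz": 36.1,"hand": 100},
], newtons=40)

```text
invalid input
```

apply_moves([
  {"dx": 0,"hand": 100},
  {"dx": 0,"hand": 100},
  {"dx": 0,"hand": 100},
  {"dx": 0,"hand": 100},
  {"dx": 0,"hand": 100},
])

```text
invalid input
```

Run:
```python
from h import *
plan((.37,.282,.17,35))
snap('wrist','w1'); print(w2p('w1',[.37,.282,.05]))
```

```text
t 0.15 pos [0.2185 0.6383 0.2527] yaw 71.1 q [-1.39  0.43  0.07  1.61 -0.03  1.11 -0.07] F [-0.4 -0.8  0.5] open 0.0856
 -> (0.37, 0.282, 0.17, 35) d [-25.87 -28.8    8.31] r [-0.1  0.  36.1]
[117.6924982  354.36106218]
```

View pics/w1.png

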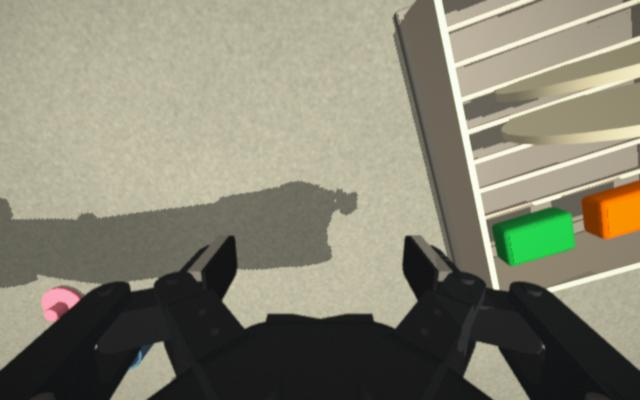

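The call was rejected, so nothing moved. I'll give every row all seven fields.

apply_moves([
  {"dx": -5,"dy": -5.6,"dz": 1,"rx": 0,"ry": 0,"rz": 9,"hand": 100},
  {"dx": -10,"dy": -11.2,"dz": 2,"rx": 0,"ry": 0,"rz": 18,"hand": 100},
  {"dx": -15,"dy": -16.8,"dz": 4,"rx": 0,"ry": 0,"rz": 26,"hand": 100},
  {"dx": -20,"dy": -22.4,"dz": 6,"rx": 0,"ry": 0,"rz": 36,"hand": 100},
  {"dx": -25.9,"dy": -28.8,"dz": 8.3,"rx": 0,"ry": 0,"rz": 36.1,"hand": 100},
], newtons=40)

```text
clock: 0.82
eef_pos: [0.3384, 0.3552, 0.1912]
tcp_rot: [1.455, 2.785, 0.001]
ft_force: [0.8, 0.6, 0.7]
opening: 0.085
```

Run:
```python
from h import *
plan((.37,.282,.17,35))
```

```text
t 0.82 pos [0.3384 0.3552 0.1912] yaw 34.8 q [-1.19  0.2   0.28  2.09 -0.07  0.86 -0.26] F [0.8 0.6 0.7] open 0.085
 -> (0.37, 0.282, 0.17, 35) d [-7.81 -1.59  2.12] r [ 0.  -0.  -0.2]
```

apply_moves([
  {"dx": 0,"dy": 0,"dz": 0,"rx": 0,"ry": 0,"rz": 0,"hand": 100},
  {"dx": 0,"dy": 0,"dz": 0,"rx": 0,"ry": 0,"rz": 0,"hand": 100},
  {"dx": 0,"dy": 0,"dz": 0,"rx": 0,"ry": 0,"rz": 0,"hand": 100},
  {"dx": 0,"dy": 0,"dz": 0,"rx": 0,"ry": 0,"rz": 0,"hand": 100},
  {"dx": 0,"dy": 0,"dz": 0,"rx": 0,"ry": 0,"rz": 0,"hand": 100},
])

```text
clock: 1.45
eef_pos: [0.3377, 0.3574, 0.1915]
tcp_rot: [-1.449, -2.787, 0.0]
ft_force: [-0.2, 0.1, -0.5]
opening: 0.0855
```

Run:
```python
from h import *
plan((.37,.282,.17,35))
```

```text
t 1.45 pos [0.3377 0.3574 0.1915] yaw 35.0 q [-1.19  0.2   0.28  2.08 -0.07  0.86 -0.26] F [-0.2  0.1 -0.5] open 0.0855
 -> (0.37, 0.282, 0.17, 35) d [-8.03 -1.69  2.15] r [-0.  0.  0.]
```

apply_moves([
  {"dx": -4,"dy": -0.8,"dz": 1,"rx": 0,"ry": 0,"rz": 0,"hand": 100},
  {"dx": -8,"dy": -1.7,"dz": 2.1,"rx": 0,"ry": 0,"rz": 0,"hand": 100},
  {"dx": -8,"dy": -1.7,"dz": 2.1,"rx": 0,"ry": 0,"rz": 0,"hand": 100},
  {"dx": -8,"dy": -1.7,"dz": 2.1,"rx": 0,"ry": 0,"rz": 0,"hand": 100},
  {"dx": -8,"dy": -1.7,"dz": 2.1,"rx": 0,"ry": 0,"rz": 0,"hand": 100},
])

```text
clock: 2.08
eef_pos: [0.3697, 0.2827, 0.1707]
tcp_rot: [-1.449, -2.788, -0.001]
ft_force: [0.1, -1.1, -0.0]
opening: 0.0852
```

Run:
```python
from h import *
plan((.37,.282,.17,35))
snap('wrist','w1'); print(w2p('w1',[.37,.282,.05]))
```

```text
t 2.08 pos [0.3697 0.2827 0.1707] yaw 35.1 q [-1.08  0.19  0.32  2.16 -0.08  0.8  -0.09] F [ 0.1 -1.1 -0. ] open 0.0852
 -> (0.37, 0.282, 0.17, 35) d [-0.08 -0.02  0.07] r [ 0.  -0.   0.1]
[318.64700922 195.67922633]
```

View pics/w1.png

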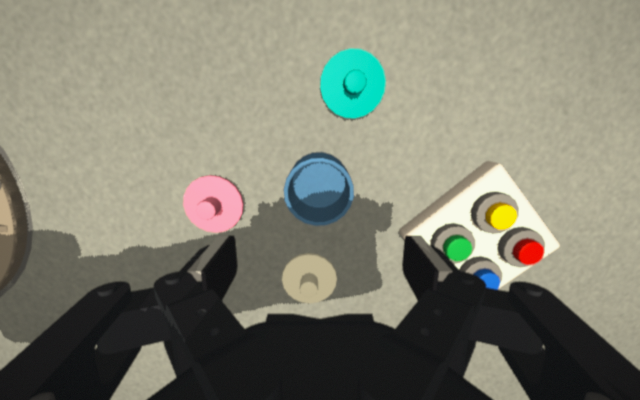

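The blue pot's rim is centred at about (319,191). The white lid (309,278) and keypad keys (yellow 503,216; red 531,251; green 459,248; blue 487,281) are also in view.

Run:
```python
from h import *
for n,u,v,h in [('bpot',319,191,.05),('bpotL',285,190,.05),('bpotR',354,190,.05),('wlid',309,278,.011),('yellow',503,216,.043),('red',531,251,.043),('green',459,248,.043),('blue',487,281,.043),('turq',353,83,.011)]:
    print(n,p2w('w1',u,v,h).round(4))
plan((*p2w('w1',319,191,.05)[:2],.1,35),(*p2w('w1',319,191,.05)[:2],.045,35))
```

```text
bpot [0.3678 0.2857 0.05  ]
bpotL [0.3423 0.269  0.05  ]
bpotR [0.3929 0.3045 0.05  ]
wlid [0.4228 0.1874 0.011 ]
yellow [0.5251 0.3642 0.043 ]
red [0.5734 0.3539 0.043 ]
green [0.5136 0.3158 0.043 ]
blue [0.5615 0.3049 0.043 ]
turq [0.3393 0.3821 0.011 ]
t 2.12 pos [0.3697 0.2826 0.1707] yaw 35.1 q [-1.08  0.19  0.32  2.16 -0.08  0.8  -0.09] F [ 0.3 -0.3 -0.4] open 0.0852
 -> (np.float64(0.36776252368726337), np.float64(0.2857429651148042), 0.1, 35) d [0.36 0.02 7.07] r [ 0.  -0.   0.1]
 -> (np.float64(0.36776252368726337), np.float64(0.2857429651148042), 0.045, 35) d [ 0.36  0.02 12.57] r [ 0.  -0.   0.1]
```

apply_moves([
  {"dx": 0.3,"dy": 0,"dz": 4,"rx": 0,"ry": 0,"rz": 0,"hand": 100},
  {"dx": 0.3,"dy": 0,"dz": 7,"rx": 0,"ry": 0,"rz": 0,"hand": 100},
  {"dx": 0.3,"dy": 0,"dz": 9,"rx": 0,"ry": 0,"rz": 0,"hand": 100},
  {"dx": 0.3,"dy": 0,"dz": 11,"rx": 0,"ry": 0,"rz": 0,"hand": 100},
  {"dx": 0.3,"dy": 0,"dz": 13,"rx": 0,"ry": 0,"rz": 0,"hand": 100},
])

```text
clock: 2.75
eef_pos: [0.368, 0.2849, 0.0399]
tcp_rot: [-1.449, -2.787, -0.0]
ft_force: [-0.1, 1.2, 0.3]
opening: 0.0854
```

apply_moves([
  {"dx": 0,"dy": 0,"dz": 0,"rx": 0,"ry": 0,"rz": 0,"hand": 90},
  {"dx": 0,"dy": 0,"dz": 0,"rx": 0,"ry": 0,"rz": 0,"hand": 80},
  {"dx": 0,"dy": 0,"dz": 0,"rx": 0,"ry": 0,"rz": 0,"hand": 70},
  {"dx": 0,"dy": 0,"dz": 0,"rx": 0,"ry": 0,"rz": 0,"hand": 60},
  {"dx": 0,"dy": 0,"dz": 0,"rx": 0,"ry": 0,"rz": 0,"hand": 60},
])

```text
clock: 3.38
eef_pos: [0.3685, 0.2847, 0.0417]
tcp_rot: [1.45, 2.787, 0.002]
ft_force: [-2.5, -0.9, 6.6]
opening: 0.0635
```

Run:
```python
from h import *
plan((.37,.282,.17,35))
snap('wrist','w2')
```

```text
t 3.38 pos [0.3685 0.2847 0.0417] yaw 35.0 q [-1.    0.43  0.25  2.24 -0.21  0.5   0.02] F [-2.5 -0.9  6.6] open 0.0635
 -> (0.37, 0.282, 0.17, 35) d [-3.000e-01 -1.000e-02 -1.283e+01] r [ 0.1 -0.   0. ]
```

View pics/w2.png

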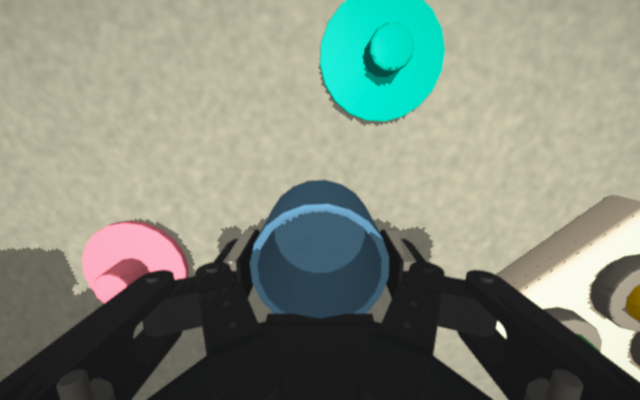

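Run:
```python
from h import *
P=[p2w('scene0',u,v,.01) for u,v in [(244.6,186.9),(209.5,221.1),(352,273.8),(378.3,232.5)]]
print(np.round(P,3),np.mean(P,0).round(4))
for i in range(4): print(np.linalg.norm(P[i]-P[i-1]).round(3))
P=[p2w('top0',190+u/3,100+v/2.85,.01) for u,v in [(585,177),(252,203),(261,327),(602,297)]]
print(np.round(P,3),np.mean(P,0).round(4))
for i in range(4): print(np.linalg.norm(P[i]-P[i-1]).round(3))
plan((.37,.282,.13,35),(.578,.06,.13,35))
```

```text
[[ 0.545 -0.185  0.01 ]
 [ 0.685 -0.18   0.01 ]
 [ 0.656  0.174  0.01 ]
 [ 0.52   0.169  0.01 ]] [ 0.6015 -0.0057  0.01  ]
0.355
0.14
0.356
0.136
[[ 0.674 -0.188  0.01 ]
 [ 0.656  0.171  0.01 ]
 [ 0.513  0.162  0.01 ]
 [ 0.535 -0.197  0.01 ]] [ 0.5944 -0.013   0.01  ]
0.139
0.36
0.143
0.36
t 3.42 pos [0.3684 0.2847 0.0417] yaw 35.0 q [-1.    0.43  0.25  2.24 -0.21  0.5   0.02] F [-3.4 -0.9  7.7] open 0.0634
 -> (0.37, 0.282, 0.13, 35) d [-0.3  -0.01 -8.83] r [ 0.1 -0.   0. ]
 -> (0.578, 0.06, 0.13, 35) d [-30.42   4.28  -8.84] r [ 0.1 -0.   0. ]
```

apply_moves([
  {"dx": 0,"dy": 0,"dz": -2,"rx": 0,"ry": 0,"rz": 0,"hand": 60},
  {"dx": 0,"dy": 0,"dz": -4,"rx": 0,"ry": 0,"rz": 0,"hand": 60},
  {"dx": 0,"dy": 0,"dz": -6,"rx": 0,"ry": 0,"rz": 0,"hand": 60},
  {"dx": 0,"dy": 0,"dz": -8,"rx": 0,"ry": 0,"rz": 0,"hand": 60},
  {"dx": 0,"dy": 0,"dz": -9,"rx": 0,"ry": 0,"rz": 0,"hand": 60},
])

```text
clock: 4.05
eef_pos: [0.3685, 0.2846, 0.1321]
tcp_rot: [1.45, 2.787, 0.003]
ft_force: [0.4, 0.3, -0.7]
opening: 0.0633
```

Run:
```python
from h import *
plan((.593,.071,.13,35),(.593,.071,.13,15))
```

```text
t 4.05 pos [0.3685 0.2846 0.1321] yaw 35.0 q [-1.07  0.25  0.32  2.19 -0.12  0.71 -0.06] F [ 0.4  0.3 -0.7] open 0.0633
 -> (0.593, 0.071, 0.13, 35) d [-30.38   6.13   0.2 ] r [ 0.1 -0.   0. ]
 -> (0.593, 0.071, 0.13, 15) d [-30.38   6.13   0.2 ] r [ 0.1 -0.1 20. ]
```

apply_moves([
  {"dx": -3,"dy": 0.6,"dz": 0,"rx": 0,"ry": 0,"rz": 2,"hand": 60},
  {"dx": -7,"dy": 1.4,"dz": 0,"rx": 0,"ry": 0,"rz": 5,"hand": 60},
  {"dx": -11,"dy": 2.2,"dz": 0,"rx": 0,"ry": 0,"rz": 8,"hand": 60},
  {"dx": -15,"dy": 3,"dz": 0,"rx": 0,"ry": 0,"rz": 11,"hand": 60},
  {"dx": -18,"dy": 3.6,"dz": 0,"rx": 0,"ry": 0,"rz": 13,"hand": 60},
])

```text
clock: 4.68
eef_pos: [0.5019, 0.1561, 0.1307]
tcp_rot: [1.76, 2.602, 0.0]
ft_force: [-0.0, 0.3, -1.6]
opening: 0.0635
```

Run:
```python
from h import *
plan((.593,.071,.13,15))
```

```text
t 4.67 pos [0.5019 0.1561 0.1307] yaw 21.9 q [-0.77  0.36  0.42  2.07 -0.21  0.75  0.16] F [-0.   0.3 -1.6] open 0.0635
 -> (0.593, 0.071, 0.13, 15) d [-11.29   5.28   0.07] r [0.  0.  6.9]
```

apply_moves([
  {"dx": -3,"dy": 1.4,"dz": 0,"rx": 0,"ry": 0,"rz": 2,"hand": 60},
  {"dx": -6,"dy": 2.8,"dz": 0,"rx": 0,"ry": 0,"rz": 4,"hand": 60},
  {"dx": -9,"dy": 4.2,"dz": 0,"rx": 0,"ry": 0,"rz": 6,"hand": 60},
  {"dx": -11.3,"dy": 5.3,"dz": 0,"rx": 0,"ry": 0,"rz": 7,"hand": 60},
  {"dx": -11.3,"dy": 5.3,"dz": 2,"rx": 0,"ry": 0,"rz": 7,"hand": 60},
])

```text
clock: 5.3
eef_pos: [0.5942, 0.071, 0.1112]
tcp_rot: [1.914, 2.488, 0.003]
ft_force: [-0.6, 0.3, -2.2]
opening: 0.0634
```

Run:
```python
from h import *
plan((.593,.071,.055,15),(.593,.071,.0515,15))
```

```text
t 5.3 pos [0.5942 0.071  0.1112] yaw 14.9 q [-0.57  0.5   0.44  1.92 -0.29  0.78  0.3 ] F [-0.6  0.3 -2.2] open 0.0634
 -> (0.593, 0.071, 0.055, 15) d [ 0.04 -0.14  5.62] r [ 0.2  0.  -0.1]
 -> (0.593, 0.071, 0.0515, 15) d [ 0.04 -0.14  5.97] r [ 0.2  0.  -0.1]
```

apply_moves([
  {"dx": 0,"dy": 0,"dz": 2.5,"rx": 0,"ry": 0,"rz": 0,"hand": 60},
  {"dx": 0,"dy": 0,"dz": 4.5,"rx": 0,"ry": 0,"rz": 0,"hand": 60},
  {"dx": 0,"dy": 0,"dz": 5.4,"rx": 0,"ry": 0,"rz": 0,"hand": 60},
  {"dx": 0,"dy": 0,"dz": 5.7,"rx": 0,"ry": 0,"rz": 0,"hand": 60},
  {"dx": 0,"dy": 0,"dz": 5.9,"rx": 0,"ry": 0,"rz": 0,"hand": 60},
])

```text
clock: 5.92
eef_pos: [0.5927, 0.0726, 0.0519]
tcp_rot: [1.912, 2.492, 0.001]
ft_force: [-0.5, 0.3, -0.5]
opening: 0.0637
```

apply_moves([
  {"dx": 0,"dy": 0,"dz": 0,"rx": 0,"ry": 0,"rz": 0,"hand": 60},
  {"dx": 0,"dy": 0,"dz": 0,"rx": 0,"ry": 0,"rz": 0,"hand": 75},
  {"dx": 0,"dy": 0,"dz": 0,"rx": 0,"ry": 0,"rz": 0,"hand": 85},
  {"dx": 0,"dy": 0,"dz": 0,"rx": 0,"ry": 0,"rz": 0,"hand": 100},
  {"dx": 0,"dy": 0,"dz": 0,"rx": 0,"ry": 0,"rz": 0,"hand": 100},
])

```text
clock: 6.55
eef_pos: [0.5925, 0.0724, 0.0516]
tcp_rot: [1.912, 2.492, 0.0]
ft_force: [0.4, -0.4, -0.6]
opening: 0.0854
```

apply_moves([
  {"dx": 0,"dy": 0,"dz": -2,"rx": 0,"ry": 0,"rz": 0,"hand": 100},
  {"dx": 0,"dy": 0,"dz": -5,"rx": 0,"ry": 0,"rz": 0,"hand": 100},
  {"dx": 0,"dy": 0,"dz": -8,"rx": 0,"ry": 0,"rz": 0,"hand": 100},
  {"dx": 0,"dy": 0,"dz": -10,"rx": 0,"ry": 0,"rz": 0,"hand": 100},
  {"dx": 0,"dy": 0,"dz": -12,"rx": 0,"ry": 0,"rz": 0,"hand": 100},
])

```text
clock: 7.18
eef_pos: [0.5924, 0.0725, 0.173]
tcp_rot: [1.912, 2.492, 0.001]
ft_force: [-0.2, -0.5, -0.6]
opening: 0.0853
```

Run:
```python
from h import *
snap('wrist','w3')
plan((.45,-.066,.17,-10))
```

```text
t 7.22 pos [0.5935 0.0725 0.1754] yaw 15.0 q [-0.61  0.41  0.48  1.88 -0.24  0.9   0.25] F [ 2.3 -0.1  2.6] open 0.0851
 -> (0.45, -0.066, 0.17, -10) d [ -9.67 -17.44   0.48] r [ 0.2 -0.1 25. ]
```

View pics/w3.png

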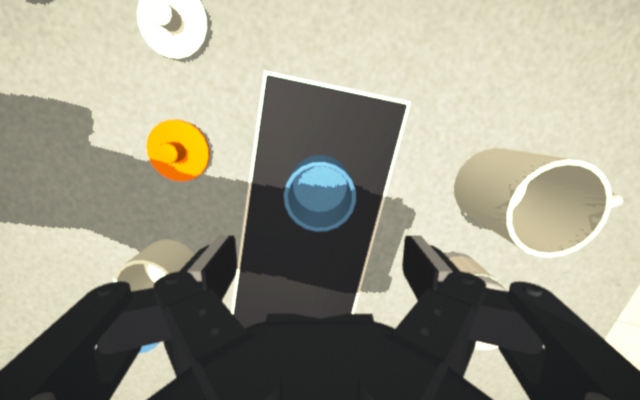

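The blue pot stands on the plate at (320,196). The plate's left corners are at (264,71) and (410,102). Next is the white pot.

Run:
```python
from h import *
a,b=p2w('w3',264,71,.01),p2w('w3',410,102,.01); c=p2w('w3',320,194,.06); print(a,b,c)
u=(b-a)/np.linalg.norm(b-a); v=np.array([-u[1],u[0],0]); o=(a+b)/2-v*.18
print('len',np.linalg.norm(b-a),'center',o,'pot in plate',(c-o)@u,(c-o)@v, np.degrees(np.arctan2(u[1],u[0])))
```

```text
[0.5138973 0.1651907 0.01     ] [0.65659999 0.17457687 0.01      ] [0.59258586 0.07561816 0.06      ]
len 0.14301104226074493 center [ 0.59706249 -0.00972811  0.01      ] pot in plate 0.0011345076880255704 0.08545606639216678 3.763168683182648
```

apply_moves([
  {"dx": -2,"dy": -3.5,"dz": 0,"rx": 0,"ry": 0,"rz": 5,"hand": 100},
  {"dx": -4,"dy": -7,"dz": 0,"rx": 0,"ry": 0,"rz": 10,"hand": 100},
  {"dx": -6,"dy": -11,"dz": 0,"rx": 0,"ry": 0,"rz": 15,"hand": 100},
  {"dx": -8,"dy": -14,"dz": 0.4,"rx": 0,"ry": 0,"rz": 20,"hand": 100},
  {"dx": -9.7,"dy": -17.4,"dz": 0.5,"rx": 0,"ry": 0,"rz": 25,"hand": 100},
])

```text
clock: 7.85
eef_pos: [0.4485, -0.0671, 0.1667]
tcp_rot: [-2.41, -2.016, -0.0]
ft_force: [0.6, -1.4, -0.4]
opening: 0.0857
```

Run:
```python
from h import *
plan((.45,-.066,.17,-10))
snap('wrist','w4'); print(w2p('w4',[.45,-.066,.05]))
```

```text
t 7.85 pos [ 0.4485 -0.0671  0.1667] yaw -10.2 q [-0.58  0.2   0.67  2.2  -0.17  0.79  0.02] F [ 0.6 -1.4 -0.4] open 0.0857
 -> (0.45, -0.066, 0.17, -10) d [ 0.14  0.12 -0.33] r [ 0.  -0.  -0.2]
[320.42847014 194.89549359]
```

View pics/w4.png

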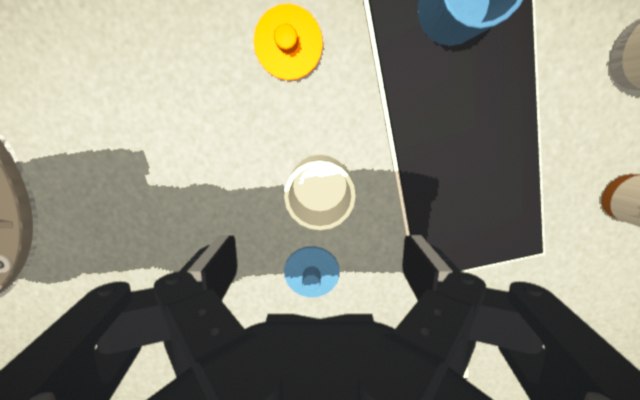

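The white pot's rim is centred at (320,193). The blue lid is at (312,271).

Run:
```python
from h import *
c=p2w('w4',320,193,.05); print(c,p2w('w4',312,271,.011),p2w('w4',543,251,.01))
plan((*c[:2],.04,-10))
```

```text
[ 0.4499328  -0.06422596  0.05      ] [ 0.42360563 -0.16117432  0.011     ] [ 0.67657317 -0.18236361  0.01      ]
t 7.9 pos [ 0.4447 -0.0702  0.1662] yaw -10.7 q [-0.58  0.2   0.67  2.21 -0.17  0.79  0.02] F [-4.6 -6.4 -1.7] open 0.0859
 -> (np.float64(0.4499327977742924), np.float64(-0.06422596455809576), 0.04, -10) d [ 0.68  0.44 12.62] r [-0.1 -0.  -0.7]
```

The arm was still settling when that was taken, so I'll hold and remeasure.

apply_moves([
  {"dx": 0,"dy": 0,"dz": 1,"rx": 0,"ry": 0,"rz": 0,"hand": 100},
  {"dx": 0,"dy": 0,"dz": 2,"rx": 0,"ry": 0,"rz": 0,"hand": 100},
  {"dx": 0,"dy": 0,"dz": 2,"rx": 0,"ry": 0,"rz": 0,"hand": 100},
  {"dx": 0,"dy": 0,"dz": 2,"rx": 0,"ry": 0,"rz": 0,"hand": 100},
  {"dx": 0,"dy": 0,"dz": 2,"rx": 0,"ry": 0,"rz": 0,"hand": 100},
])

```text
clock: 8.52
eef_pos: [0.4497, -0.0662, 0.1467]
tcp_rot: [2.406, 2.02, -0.0]
ft_force: [0.4, -0.2, -0.8]
opening: 0.0851
```

Run:
```python
from h import *
snap('wrist','w5'); print(w2p('w5',[.45,-.066,.05]))
plan((.450,-.065,.04,-10))
im=cv2.imread('pics/w5.png')[120:320,220:420]; cv2.imwrite('pics/w5c.png',cv2.resize(im,None,fx=3,fy=3))
```

```text
[319.28009606 202.62811338]
t 8.57 pos [ 0.4497 -0.0662  0.1467] yaw -10.0 q [-0.56  0.24  0.65  2.22 -0.22  0.74  0.06] F [-0.4  1.1 -0.1] open 0.085
 -> (0.45, -0.065, 0.04, -10) d [1.200e-01 1.000e-02 1.067e+01] r [ 0. -0.  0.]
```

View pics/w5c.png

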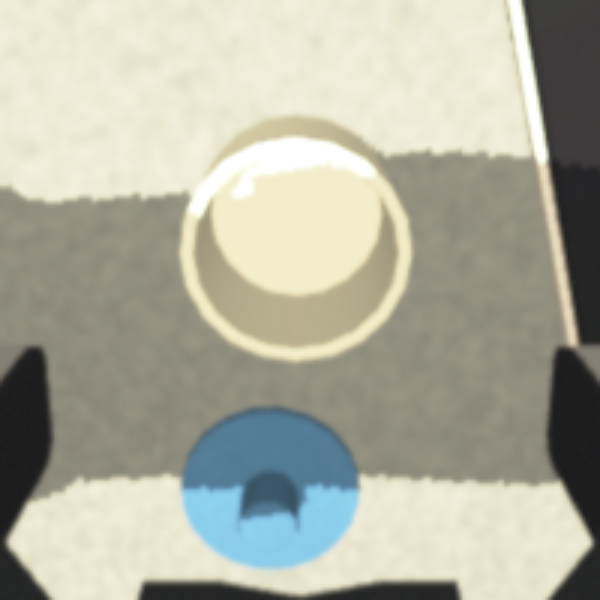

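The rim centre is at (318.7,203) against a predicted (319.3,202.6), so the pot is at (0.450,-0.066). Grasping.

apply_moves([
  {"dx": 0,"dy": 0,"dz": 3,"rx": 0,"ry": 0,"rz": 0,"hand": 100},
  {"dx": 0,"dy": 0,"dz": 6,"rx": 0,"ry": 0,"rz": 0,"hand": 100},
  {"dx": 0,"dy": 0,"dz": 9,"rx": 0,"ry": 0,"rz": 0,"hand": 100},
  {"dx": 0,"dy": 0,"dz": 10.5,"rx": 0,"ry": 0,"rz": 0,"hand": 100},
  {"dx": 0,"dy": 0,"dz": 10.5,"rx": 0,"ry": 0,"rz": 0,"hand": 90},
])

```text
clock: 9.2
eef_pos: [0.4491, -0.0665, 0.0412]
tcp_rot: [-2.406, -2.019, 0.002]
ft_force: [-0.2, -0.4, -0.2]
opening: 0.0772
```

apply_moves([
  {"dx": 0,"dy": 0,"dz": 0,"rx": 0,"ry": 0,"rz": 0,"hand": 80},
  {"dx": 0,"dy": 0,"dz": 0,"rx": 0,"ry": 0,"rz": 0,"hand": 70},
  {"dx": 0,"dy": 0,"dz": 0,"rx": 0,"ry": 0,"rz": 0,"hand": 60},
  {"dx": 0,"dy": 0,"dz": 0,"rx": 0,"ry": 0,"rz": 0,"hand": 60},
  {"dx": 0,"dy": 0,"dz": 0,"rx": 0,"ry": 0,"rz": 0,"hand": 60},
])

```text
clock: 9.82
eef_pos: [0.45, -0.0662, 0.0426]
tcp_rot: [2.406, 2.019, 0.002]
ft_force: [-1.2, -0.8, 6.6]
opening: 0.0618
```

apply_moves([
  {"dx": 0,"dy": 0,"dz": -2,"rx": 0,"ry": 0,"rz": 0,"hand": 60},
  {"dx": 0,"dy": 0,"dz": -4,"rx": 0,"ry": 0,"rz": 0,"hand": 60},
  {"dx": 0,"dy": 0,"dz": -6,"rx": 0,"ry": 0,"rz": 0,"hand": 60},
  {"dx": 0,"dy": 0,"dz": -7,"rx": 0,"ry": 0,"rz": 0,"hand": 60},
  {"dx": 0,"dy": 0,"dz": -7,"rx": 0,"ry": 0,"rz": 0,"hand": 60},
])

```text
clock: 10.45
eef_pos: [0.4498, -0.0659, 0.1121]
tcp_rot: [2.406, 2.02, 0.003]
ft_force: [0.5, 0.3, -2.9]
opening: 0.0616
```

Run:
```python
from h import *
plan((.603,-.089,.115,-10))
```

```text
t 10.45 pos [ 0.4498 -0.0659  0.1121] yaw -10.0 q [-0.53  0.31  0.62  2.24 -0.3   0.66  0.14] F [ 0.5  0.3 -2.9] open 0.0616
 -> (0.603, -0.089, 0.115, -10) d [ 0.38 15.48 -0.26] r [ 0.1 -0.1  0. ]
```

apply_moves([
  {"dx": 0,"dy": 2,"dz": 0,"rx": 0,"ry": 0,"rz": 0,"hand": 60},
  {"dx": 0.1,"dy": 5,"dz": 0,"rx": 0,"ry": 0,"rz": 0,"hand": 60},
  {"dx": 0.2,"dy": 9,"dz": 0,"rx": 0,"ry": 0,"rz": 0,"hand": 60},
  {"dx": 0.3,"dy": 13,"dz": 0,"rx": 0,"ry": 0,"rz": 0,"hand": 60},
  {"dx": 0.4,"dy": 15.5,"dz": 0,"rx": 0,"ry": 0,"rz": 0,"hand": 60},
])

```text
clock: 11.08
eef_pos: [0.604, -0.0894, 0.1103]
tcp_rot: [-2.406, -2.019, 0.001]
ft_force: [0.2, 0.6, -2.8]
opening: 0.0618
```

apply_moves([
  {"dx": 0,"dy": 0,"dz": 0,"rx": 0,"ry": 0,"rz": 0,"hand": 60},
  {"dx": 0,"dy": 0,"dz": 2.5,"rx": 0,"ry": 0,"rz": 0,"hand": 60},
  {"dx": 0,"dy": 0,"dz": 4.5,"rx": 0,"ry": 0,"rz": 0,"hand": 60},
  {"dx": 0,"dy": 0,"dz": 5.3,"rx": 0,"ry": 0,"rz": 0,"hand": 60},
  {"dx": 0,"dy": 0,"dz": 5.6,"rx": 0,"ry": 0,"rz": 0,"hand": 60},
])

```text
clock: 11.7
eef_pos: [0.6025, -0.0893, 0.0551]
tcp_rot: [-2.406, -2.019, 0.001]
ft_force: [0.2, 0.9, -2.3]
opening: 0.0614
```

Run:
```python
from h import *
plan((.603,-.089,.0525,-10))
```

```text
t 11.7 pos [ 0.6025 -0.0893  0.0551] yaw -10.0 q [-0.34  0.62  0.51  1.92 -0.45  0.71  0.26] F [ 0.2  0.9 -2.3] open 0.0614
 -> (0.603, -0.089, 0.0525, -10) d [0.04 0.05 0.26] r [-0.  0. -0.]
```

apply_moves([
  {"dx": 0,"dy": 0,"dz": 0.2,"rx": 0,"ry": 0,"rz": 0,"hand": 60},
  {"dx": 0,"dy": 0,"dz": 0.3,"rx": 0,"ry": 0,"rz": 0,"hand": 60},
  {"dx": 0,"dy": 0,"dz": 0.3,"rx": 0,"ry": 0,"rz": 0,"hand": 75},
  {"dx": 0,"dy": 0,"dz": 0.3,"rx": 0,"ry": 0,"rz": 0,"hand": 85},
  {"dx": 0,"dy": 0,"dz": 0.3,"rx": 0,"ry": 0,"rz": 0,"hand": 100},
])

```text
clock: 12.32
eef_pos: [0.603, -0.0892, 0.0528]
tcp_rot: [2.406, 2.019, 0.0]
ft_force: [0.9, -0.1, 0.0]
opening: 0.0852
```

apply_moves([
  {"dx": 0,"dy": 0,"dz": 0,"rx": 0,"ry": 0,"rz": 0,"hand": 100},
  {"dx": 0,"dy": 0,"dz": -3,"rx": 0,"ry": 0,"rz": 0,"hand": 100},
  {"dx": 0,"dy": 0,"dz": -6,"rx": 0,"ry": 0,"rz": 0,"hand": 100},
  {"dx": 0,"dy": 0,"dz": -9,"rx": 0,"ry": 0,"rz": 0,"hand": 100},
  {"dx": 0,"dy": 0,"dz": -12,"rx": 0,"ry": 0,"rz": 0,"hand": 100},
])

```text
clock: 12.95
eef_pos: [0.6027, -0.0893, 0.1735]
tcp_rot: [-2.407, -2.019, 0.0]
ft_force: [1.8, 0.9, -0.1]
opening: 0.0852
```

Run:
```python
from h import *
snap('wrist','w6')
plan((.4245,-.161,.13,-10))
```

```text
t 13.0 pos [ 0.6042 -0.0898  0.1772] yaw -10.0 q [-0.43  0.46  0.62  1.86 -0.33  0.93  0.17] F [ 3.2 -0.   5.2] open 0.0853
 -> (0.4245, -0.161, 0.13, -10) d [-10.14 -16.48   4.64] r [ 0.2 -0.  -0. ]
```

View pics/w6.png

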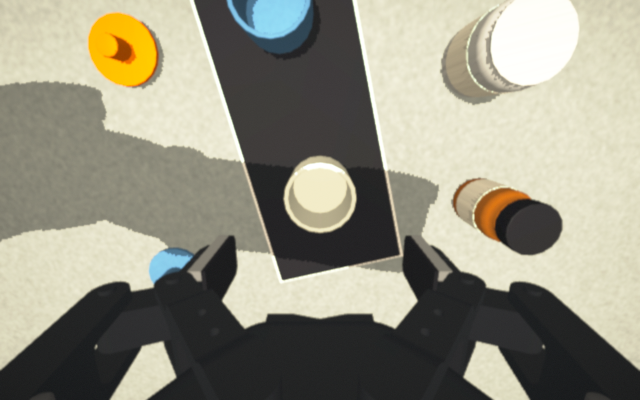

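The white pot stands on the plate at (320,194). Next is the blue lid.

apply_moves([
  {"dx": -2,"dy": -3,"dz": 0,"rx": 0,"ry": 0,"rz": 0,"hand": 60},
  {"dx": -4,"dy": -7,"dz": 0,"rx": 0,"ry": 0,"rz": 0,"hand": 50},
  {"dx": -7,"dy": -11,"dz": 1,"rx": 0,"ry": 0,"rz": 0,"hand": 50},
  {"dx": -9,"dy": -15,"dz": 2,"rx": 0,"ry": 0,"rz": 0,"hand": 50},
  {"dx": -10.1,"dy": -16.5,"dz": 3,"rx": 0,"ry": 0,"rz": 0,"hand": 50},
])

```text
clock: 13.62
eef_pos: [0.4207, -0.1605, 0.1423]
tcp_rot: [-2.407, -2.017, -0.001]
ft_force: [-0.1, 0.4, 0.2]
opening: 0.0426
```

apply_moves([
  {"dx": 0,"dy": 0,"dz": 0,"rx": 0,"ry": 0,"rz": 0,"hand": 50},
  {"dx": 0,"dy": 0,"dz": 0,"rx": 0,"ry": 0,"rz": 0,"hand": 50},
  {"dx": 0,"dy": 0,"dz": 0,"rx": 0,"ry": 0,"rz": 0,"hand": 50},
  {"dx": 0,"dy": 0,"dz": 0,"rx": 0,"ry": 0,"rz": 0,"hand": 50},
  {"dx": 0,"dy": 0,"dz": 0,"rx": 0,"ry": 0,"rz": 0,"hand": 50},
])

```text
clock: 14.25
eef_pos: [0.423, -0.16, 0.1426]
tcp_rot: [2.406, 2.02, -0.0]
ft_force: [0.2, 0.5, -0.4]
opening: 0.0428
```

Run:
```python
from h import *
snap('wrist','w7')
plan((.4245,-.161,.13,-10)); print(w2p('w7',[.4245,-.161,.031]),w2p('w7',[.4245,-.161,.011]))
im=cv2.imread('pics/w7.png')[120:320,220:420]; cv2.imwrite('pics/w7c.png',cv2.resize(im,None,fx=3,fy=3))
```

```text
t 14.3 pos [ 0.4229 -0.16    0.1426] yaw -10.0 q [-0.38  0.25  0.69  2.23 -0.24  0.73  0.3 ] F [ 0.2 -0.3  1. ] open 0.0427
 -> (0.4245, -0.161, 0.13, -10) d [-0.07  0.17  1.26] r [-0.  0.  0.]
[320.92103305 198.772793  ] [320.81046489 192.88081638]
```

View pics/w7c.png

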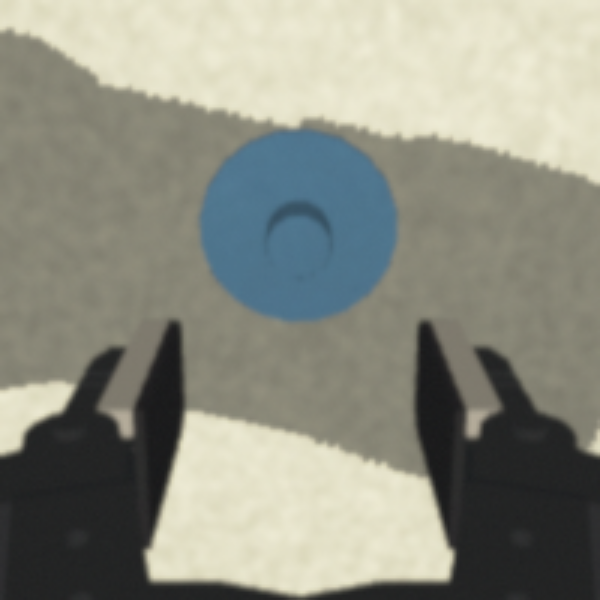

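The blue lid's disc is centred at (319.7,195) and its knob top at about (319.7,201).

Run:
```python
from h import *
a=p2w('w7',319.7,195,.011);b=p2w('w7',319.7,201,.031);print(a,b)
c=(a+b)/2
plan((c[0],c[1],.036,-10))
# fingertip geometry: where would tips at tool z=+t project
for t in (.005,.01,.015,.022):
    K,T=cam('w7'); z=np.load('pics/w7.npz'); M=R.from_rotvec(z['rot']).as_matrix()
    print(t,w2p('w7',z['pos']+M@[.011,.021,t]),w2p('w7',z['pos']+M@[-.011,.021,t]))
```

```text
[ 0.42311682 -0.16284922  0.011     ] [ 0.42310619 -0.16280244  0.031     ]
t 14.3 pos [ 0.4229 -0.16    0.1426] yaw -10.0 q [-0.38  0.25  0.69  2.23 -0.24  0.73  0.3 ] F [ 0.2 -0.3  1. ] open 0.0427
 -> (np.float64(0.4231115065216331), np.float64(-0.16282583137928205), 0.036, -10) d [-0.27  0.07 10.66] r [-0.  0.  0.]
0.005 [361.9133656  236.09934465] [360.19484892 276.33819483]
0.01 [360.44154908 232.06201802] [358.83803295 271.11994381]
0.015 [359.06830901 228.29509555] [357.56863768 266.23790872]
0.022 [357.29336973 223.42627559] [355.92295864 259.90870375]
```

apply_moves([
  {"dx": -0.3,"dy": 0,"dz": 3,"rx": 0,"ry": 0,"rz": 0,"hand": 50},
  {"dx": -0.3,"dy": 0,"dz": 6,"rx": 0,"ry": 0,"rz": 0,"hand": 50},
  {"dx": -0.3,"dy": 0,"dz": 9,"rx": 0,"ry": 0,"rz": 0,"hand": 50},
  {"dx": -0.3,"dy": 0,"dz": 10,"rx": 0,"ry": 0,"rz": 0,"hand": 50},
  {"dx": -0.3,"dy": 0,"dz": 10.6,"rx": 0,"ry": 0,"rz": 0,"hand": 50},
])

```text
clock: 14.92
eef_pos: [0.4224, -0.1633, 0.0365]
tcp_rot: [2.407, 2.019, -0.0]
ft_force: [0.3, 0.8, -0.2]
opening: 0.0425
```

apply_moves([
  {"dx": 0,"dy": 0,"dz": 0,"rx": 0,"ry": 0,"rz": 0,"hand": 40},
  {"dx": 0,"dy": 0,"dz": 0,"rx": 0,"ry": 0,"rz": 0,"hand": 30},
  {"dx": 0,"dy": 0,"dz": 0,"rx": 0,"ry": 0,"rz": 0,"hand": 20},
  {"dx": 0,"dy": 0,"dz": 0,"rx": 0,"ry": 0,"rz": 0,"hand": 15},
  {"dx": 0,"dy": 0,"dz": 0,"rx": 0,"ry": 0,"rz": 0,"hand": 15},
])

```text
clock: 15.55
eef_pos: [0.4227, -0.163, 0.0373]
tcp_rot: [2.406, 2.019, 0.002]
ft_force: [-1.5, 0.8, 11.0]
opening: 0.018
```

apply_moves([
  {"dx": 0,"dy": 0,"dz": -2,"rx": 0,"ry": 0,"rz": 0,"hand": 15},
  {"dx": 0,"dy": 0,"dz": -4,"rx": 0,"ry": 0,"rz": 0,"hand": 15},
  {"dx": 0,"dy": 0,"dz": -6,"rx": 0,"ry": 0,"rz": 0,"hand": 15},
  {"dx": 0,"dy": 0,"dz": -9,"rx": 0,"ry": 0,"rz": 0,"hand": 15},
  {"dx": 0,"dy": 0,"dz": -12,"rx": 0,"ry": 0,"rz": 0,"hand": 15},
])

```text
clock: 16.18
eef_pos: [0.4221, -0.163, 0.1577]
tcp_rot: [2.407, 2.019, 0.0]
ft_force: [-0.4, 1.4, -0.0]
opening: 0.018
```

Run:
```python
from h import *
snap('wrist','w8')
im=cv2.imread('pics/w8.png')[120:320,170:470]; cv2.imwrite('pics/w8c.png',cv2.resize(im,None,fx=2.5,fy=2.5))
plan((.5925,.0735,.16,-10))
```

```text
t 16.23 pos [ 0.4233 -0.1638  0.1606] yaw -10.1 q [-0.42  0.22  0.73  2.21 -0.21  0.77  0.29] F [ 3.5 -3.5  4.2] open 0.018
 -> (0.5925, 0.0735, 0.16, -10) d [26.32 12.51  0.13] r [ 0.2 -0.  -0.1]
```

View pics/w8c.png

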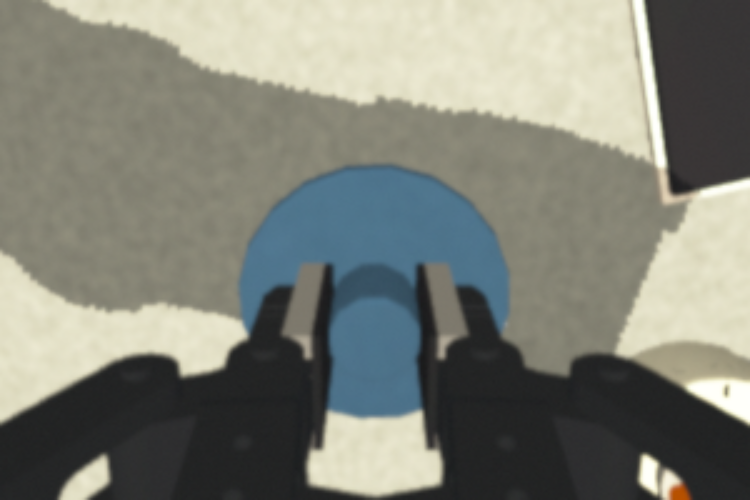

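apply_moves([
  {"dx": 3,"dy": 1.4,"dz": 0,"rx": 0,"ry": 0,"rz": 0,"hand": 15},
  {"dx": 8,"dy": 3.8,"dz": 0,"rx": 0,"ry": 0,"rz": 0,"hand": 15},
  {"dx": 13,"dy": 6.2,"dz": 0,"rx": 0,"ry": 0,"rz": 0,"hand": 15},
  {"dx": 18,"dy": 8.6,"dz": 0,"rx": 0,"ry": 0,"rz": 0,"hand": 15},
  {"dx": 22,"dy": 10.5,"dz": 0,"rx": 0,"ry": 0,"rz": 0,"hand": 15},
])

```text
clock: 16.85
eef_pos: [0.5649, 0.0377, 0.1568]
tcp_rot: [2.405, 2.021, 0.001]
ft_force: [0.3, -1.0, -0.6]
opening: 0.0185
```

apply_moves([
  {"dx": 0,"dy": 0,"dz": 0,"rx": 0,"ry": 0,"rz": 0,"hand": 15},
  {"dx": 0,"dy": 0,"dz": 0,"rx": 0,"ry": 0,"rz": 0,"hand": 15},
  {"dx": 0,"dy": 0,"dz": 0,"rx": 0,"ry": 0,"rz": 0,"hand": 15},
  {"dx": 0,"dy": 0,"dz": 0,"rx": 0,"ry": 0,"rz": 0,"hand": 15},
  {"dx": 0,"dy": 0,"dz": 0,"rx": 0,"ry": 0,"rz": 0,"hand": 15},
])

```text
clock: 17.48
eef_pos: [0.5637, 0.035, 0.1567]
tcp_rot: [-2.407, -2.019, -0.0]
ft_force: [0.1, -0.5, -0.3]
opening: 0.0181
```

Run:
```python
from h import *
snap('wrist','w9')
plan((.5925,.0735,.16,-10),(.5925,.0735,.12,-10))
```

```text
t 17.52 pos [0.5637 0.0351 0.1566] yaw -10.0 q [-0.67  0.41  0.62  1.97 -0.32  0.85 -0.05] F [-0.2 -0.8 -0.9] open 0.0184
 -> (0.5925, 0.0735, 0.16, -10) d [ 4.28  2.16 -0.34] r [ 0. -0. -0.]
 -> (0.5925, 0.0735, 0.12, -10) d [4.28 2.16 3.66] r [ 0. -0. -0.]
```

View pics/w9.png

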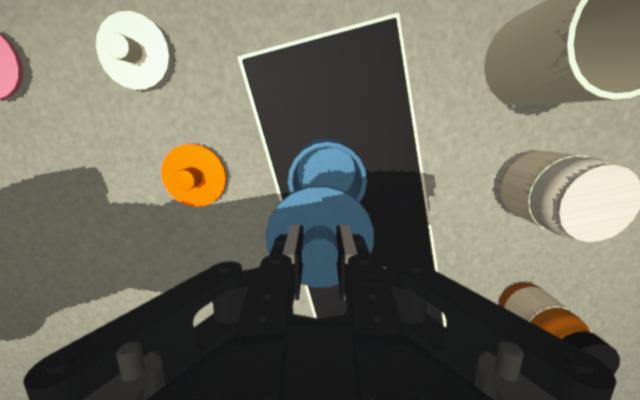

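```bash
cat >> h.py <<'E'
def circ(name,c,rad,n=90):
    return np.array([w2p(name,np.array(c)+rad*np.array([np.cos(t),np.sin(t),0])) for t in np.linspace(0,2*np.pi,n)])
def overlay(name,out,items,box,f):
    im=cv2.imread(f'pics/{name}.png'); x0,y0,x1,y1=box
    im=cv2.resize(im[y0:y1,x0:x1],None,fx=f,fy=f,interpolation=cv2.INTER_CUBIC)
    for c,rad,col in items:
        P=(circ(name,c,rad)-[x0-.5,y0-.5])*f
        cv2.polylines(im,[np.int32(np.round(P*8))],True,col,1,cv2.LINE_AA,3)
    cv2.imwrite(f'pics/{out}.png',im)
E
python3 - <<'E'
from h import *
z=np.load('pics/w9.npz'); p=z['pos']
overlay('w9','w9c',[((.5925,.0735,.06),.032,(0,0,255)),((.5925,.0735,.06),.028,(0,255,255)),((p[0],p[1],p[2]-.0263),.0315,(0,255,0))],(240,110,400,310),3)
E
```

```text
(no output)
```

View pics/w9c.png

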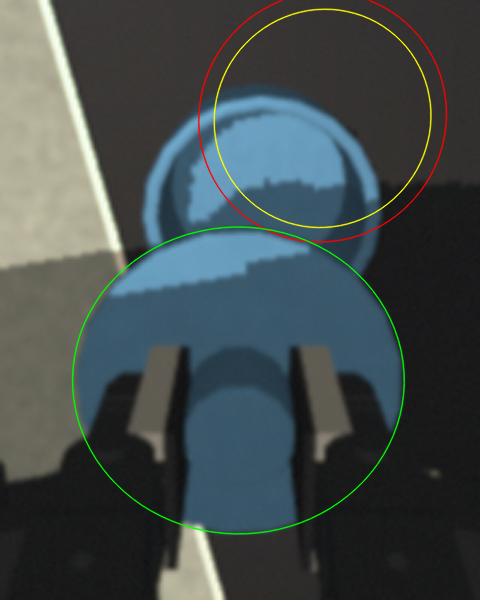

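The held lid matches its model circle, but the blue pot is now about 25 mm from where I left it: the announced knock. I'll refit its position.

Run:
```python
from h import *
c0=w2p('w9',[.5925,.0735,.06]); c=p2w('w9',c0[0]-20,c0[1]+32.5,.06); print(c0,c)
overlay('w9','w9d',[((c[0],c[1],.06),.032,(0,0,255)),((c[0],c[1],.06),.028,(0,255,255))],(240,110,400,310),3)
snap('top','t2')
P=w2p('t2',[c[0],c[1],.06]); print(P)
overlay('t2','t2c',[((c[0],c[1],.06),.032,(0,0,255)),((.603,-.089,.06),.032,(0,0,255))],(180,110,450,310),2.9)
```

```text
[346.8279392  150.01232138] [0.57289193 0.05074985 0.06      ]
[311.10807368 191.46401472]
```

View pics/w9d.png

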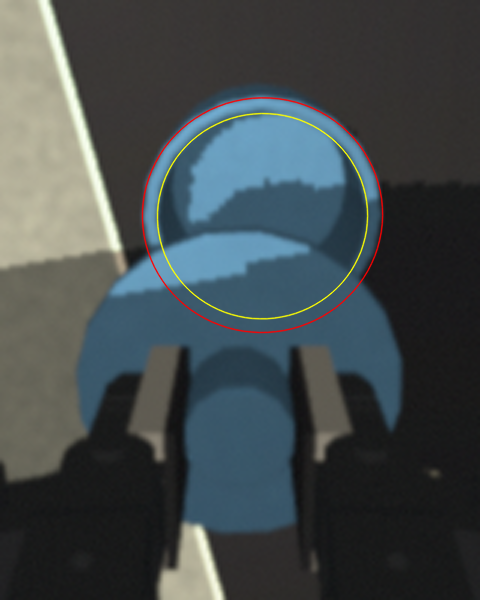

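View pics/t2c.png

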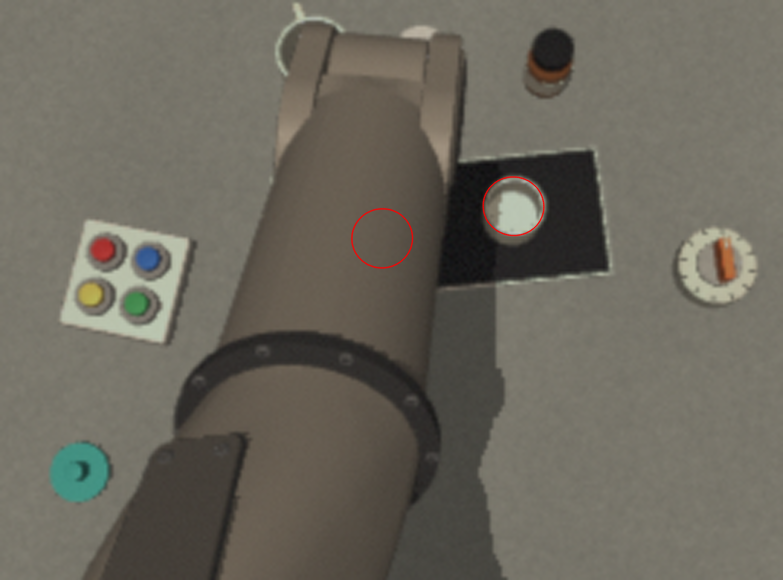

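Run:
```python
from h import *
plan((.573,.051,.13,-10),(.573,.051,.106,-10))
```

```text
t 17.57 pos [0.5638 0.0352 0.1566] yaw -10.0 q [-0.67  0.41  0.62  1.97 -0.32  0.85 -0.05] F [ 0.8 -0.1 -0.1] open 0.0183
 -> (0.573, 0.051, 0.13, -10) d [1.71 0.63 2.66] r [ 0. -0. -0.]
 -> (0.573, 0.051, 0.106, -10) d [1.71 0.63 5.06] r [ 0. -0. -0.]
```

apply_moves([
  {"dx": 0.8,"dy": 0.3,"dz": 1,"rx": 0,"ry": 0,"rz": 0,"hand": 15},
  {"dx": 1.7,"dy": 0.6,"dz": 2,"rx": 0,"ry": 0,"rz": 0,"hand": 15},
  {"dx": 1.7,"dy": 0.6,"dz": 2,"rx": 0,"ry": 0,"rz": 0,"hand": 15},
  {"dx": 1.7,"dy": 0.6,"dz": 2,"rx": 0,"ry": 0,"rz": 0,"hand": 15},
  {"dx": 1.7,"dy": 0.6,"dz": 2,"rx": 0,"ry": 0,"rz": 0,"hand": 15},
])

```text
clock: 18.2
eef_pos: [0.5727, 0.0508, 0.1367]
tcp_rot: [2.407, 2.019, 0.0]
ft_force: [0.4, -0.6, -0.1]
opening: 0.0181
```

Run:
```python
from h import *
snap('wrist','w10')
plan((.573,.051,.0993,-10),(.573,.051,.0925,-10))
z=np.load('pics/w10.npz'); p=z['pos']
overlay('w10','w10c',[((.573,.051,.06),.032,(0,0,255)),((.573,.051,.06),.028,(0,255,255)),((p[0],p[1],p[2]-.0263),.0315,(0,255,0))],(240,110,400,310),3)
```

```text
t 18.25 pos [0.5728 0.0509 0.1368] yaw -10.0 q [-0.67  0.46  0.6   1.96 -0.35  0.82 -0.05] F [ 0.4 -0.   0.4] open 0.018
 -> (0.573, 0.051, 0.0993, -10) d [0.02 0.02 3.75] r [ 0. -0. -0.]
 -> (0.573, 0.051, 0.0925, -10) d [0.02 0.02 4.43] r [ 0. -0. -0.]
```

View pics/w10c.png

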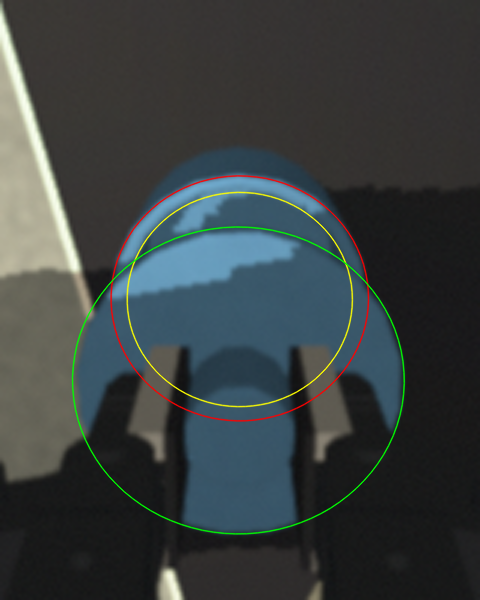

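Both circles match, so I'm lowering the lid.

apply_moves([
  {"dx": 0,"dy": 0,"dz": 2,"rx": 0,"ry": 0,"rz": 0,"hand": 15},
  {"dx": 0,"dy": 0,"dz": 3.3,"rx": 0,"ry": 0,"rz": 0,"hand": 15},
  {"dx": 0,"dy": 0,"dz": 3.7,"rx": 0,"ry": 0,"rz": 0,"hand": 15},
  {"dx": 0,"dy": 0,"dz": 4,"rx": 0,"ry": 0,"rz": 0,"hand": 15},
  {"dx": 0,"dy": 0,"dz": 4.3,"rx": 0,"ry": 0,"rz": 0,"hand": 15},
])

```text
clock: 18.88
eef_pos: [0.5729, 0.0511, 0.0936]
tcp_rot: [2.407, 2.019, 0.001]
ft_force: [-0.8, 0.1, -0.8]
opening: 0.018
```

apply_moves([
  {"dx": 0,"dy": 0,"dz": 0.1,"rx": 0,"ry": 0,"rz": 0,"hand": 15},
  {"dx": 0,"dy": 0,"dz": 0.2,"rx": 0,"ry": 0,"rz": 0,"hand": 15},
  {"dx": 0,"dy": 0,"dz": 0.2,"rx": 0,"ry": 0,"rz": 0,"hand": 25},
  {"dx": 0,"dy": 0,"dz": 0.2,"rx": 0,"ry": 0,"rz": 0,"hand": 40},
  {"dx": 0,"dy": 0,"dz": 0.2,"rx": 0,"ry": 0,"rz": 0,"hand": 50},
])

```text
clock: 19.5
eef_pos: [0.5728, 0.0512, 0.0916]
tcp_rot: [2.407, 2.019, 0.0]
ft_force: [0.2, -0.6, -0.1]
opening: 0.0428
```

apply_moves([
  {"dx": 0,"dy": 0,"dz": 0,"rx": 0,"ry": 0,"rz": 0,"hand": 50},
  {"dx": 0,"dy": 0,"dz": -2,"rx": 0,"ry": 0,"rz": 0,"hand": 50},
  {"dx": 0,"dy": 0,"dz": -4,"rx": 0,"ry": 0,"rz": 0,"hand": 50},
  {"dx": 0,"dy": 0,"dz": -6,"rx": 0,"ry": 0,"rz": 0,"hand": 50},
  {"dx": 0,"dy": 0,"dz": -8,"rx": 0,"ry": 0,"rz": 0,"hand": 50},
])

```text
clock: 20.12
eef_pos: [0.5729, 0.0511, 0.1736]
tcp_rot: [2.406, 2.019, 0.002]
ft_force: [1.2, -0.7, 0.7]
opening: 0.0427
```

Run:
```python
from h import *
snap('wrist','w11')
plan((.423,.187,.145,-10),(.423,.187,.145,10))
overlay('w11','w11c',[((.573,.051,.065),.0315,(0,0,255)),((.573,.051,.085),.01,(0,255,255))],(220,90,420,290),3)
```

```text
t 20.18 pos [0.574  0.0511 0.1758] yaw -10.0 q [-0.7   0.4   0.63  1.94 -0.3   0.89 -0.09] F [ 1.6 -0.3  3.4] open 0.0427
 -> (0.423, 0.187, 0.145, -10) d [ 10.75 -17.24   3.04] r [ 0.2 -0.1 -0. ]
 -> (0.423, 0.187, 0.145, 10) d [ 10.75 -17.24   3.04] r [  0.2  -0.1 -20. ]
```

View pics/w11c.png

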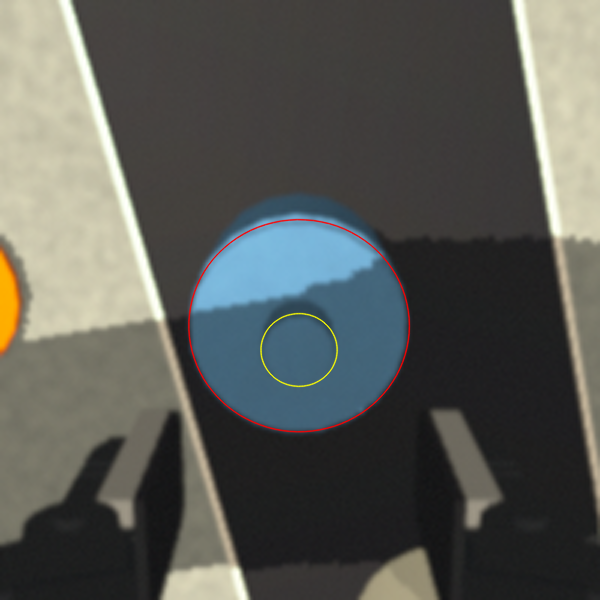

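The blue lid is seated flat and coaxial, with the disc ring matching at (319,198). Next is the white lid.

apply_moves([
  {"dx": 1.5,"dy": -3,"dz": 0,"rx": 0,"ry": 0,"rz": 0,"hand": 50},
  {"dx": 4,"dy": -7,"dz": 0,"rx": 0,"ry": 0,"rz": -5,"hand": 50},
  {"dx": 7,"dy": -11,"dz": 1,"rx": 0,"ry": 0,"rz": -10,"hand": 50},
  {"dx": 9,"dy": -15,"dz": 2,"rx": 0,"ry": 0,"rz": -15,"hand": 50},
  {"dx": 10.7,"dy": -17.2,"dz": 3,"rx": 0,"ry": 0,"rz": -20,"hand": 50},
])

```text
clock: 20.8
eef_pos: [0.4206, 0.1877, 0.142]
tcp_rot: [-2.013, -2.411, -0.002]
ft_force: [0.2, -0.7, -0.4]
opening: 0.0427
```

apply_moves([
  {"dx": 0,"dy": 0,"dz": 0,"rx": 0,"ry": 0,"rz": 0,"hand": 50},
  {"dx": 0,"dy": 0,"dz": 0,"rx": 0,"ry": 0,"rz": 0,"hand": 50},
  {"dx": 0,"dy": 0,"dz": 0,"rx": 0,"ry": 0,"rz": 0,"hand": 50},
  {"dx": 0,"dy": 0,"dz": 0,"rx": 0,"ry": 0,"rz": 0,"hand": 50},
  {"dx": 0,"dy": 0,"dz": 0,"rx": 0,"ry": 0,"rz": 0,"hand": 50},
])

```text
clock: 21.42
eef_pos: [0.4221, 0.1861, 0.1415]
tcp_rot: [2.02, 2.406, -0.0]
ft_force: [-0.2, 0.4, 1.1]
opening: 0.043
```

Run:
```python
from h import *
snap('wrist','w12')
plan((.423,.187,.036,10))
overlay('w12','w12c',[((.423,.187,.011),.0315,(0,0,255)),((.423,.187,.031),.01,(255,0,255))],(220,100,420,300),3)
```

```text
t 21.48 pos [0.4221 0.1861 0.1416] yaw 10.0 q [-1.01  0.25  0.52  2.2  -0.18  0.73 -0.19] F [-0.1  0.4  0.8] open 0.0426
 -> (0.423, 0.187, 0.036, 10) d [ 0.07  0.1  10.56] r [ 0.  0. -0.]
```

View pics/w12c.png

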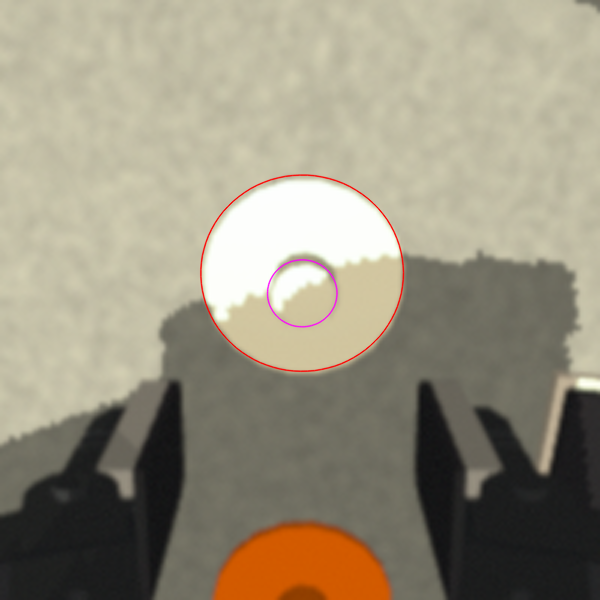

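The white lid fits its model circles at (0.423,0.187). Grasping.

apply_moves([
  {"dx": 0.1,"dy": 0.1,"dz": 3,"rx": 0,"ry": 0,"rz": 0,"hand": 50},
  {"dx": 0.1,"dy": 0.1,"dz": 6,"rx": 0,"ry": 0,"rz": 0,"hand": 50},
  {"dx": 0.1,"dy": 0.1,"dz": 9,"rx": 0,"ry": 0,"rz": 0,"hand": 50},
  {"dx": 0.1,"dy": 0.1,"dz": 10,"rx": 0,"ry": 0,"rz": 0,"hand": 50},
  {"dx": 0.1,"dy": 0.1,"dz": 10.5,"rx": 0,"ry": 0,"rz": 0,"hand": 50},
])

```text
clock: 22.1
eef_pos: [0.4229, 0.1874, 0.0365]
tcp_rot: [-2.02, -2.406, 0.0]
ft_force: [-0.5, 0.2, 0.4]
opening: 0.0424
```

apply_moves([
  {"dx": 0,"dy": 0,"dz": 0,"rx": 0,"ry": 0,"rz": 0,"hand": 40},
  {"dx": 0,"dy": 0,"dz": 0,"rx": 0,"ry": 0,"rz": 0,"hand": 30},
  {"dx": 0,"dy": 0,"dz": 0,"rx": 0,"ry": 0,"rz": 0,"hand": 20},
  {"dx": 0,"dy": 0,"dz": 0,"rx": 0,"ry": 0,"rz": 0,"hand": 15},
  {"dx": 0,"dy": 0,"dz": 0,"rx": 0,"ry": 0,"rz": 0,"hand": 15},
])

```text
clock: 22.72
eef_pos: [0.423, 0.1878, 0.0373]
tcp_rot: [-2.019, -2.407, -0.002]
ft_force: [-2.4, -1.5, 10.9]
opening: 0.0182
```

apply_moves([
  {"dx": 0,"dy": 0,"dz": -2,"rx": 0,"ry": 0,"rz": 0,"hand": 15},
  {"dx": 0,"dy": 0,"dz": -4,"rx": 0,"ry": 0,"rz": 0,"hand": 15},
  {"dx": 0,"dy": 0,"dz": -7,"rx": 0,"ry": 0,"rz": 0,"hand": 15},
  {"dx": 0,"dy": 0,"dz": -10,"rx": 0,"ry": 0,"rz": 0,"hand": 15},
  {"dx": 0,"dy": 0,"dz": -12.5,"rx": 0,"ry": 0,"rz": 0,"hand": 15},
])

```text
clock: 23.35
eef_pos: [0.4227, 0.1876, 0.163]
tcp_rot: [-2.019, -2.407, -0.001]
ft_force: [1.0, 0.3, -0.4]
opening: 0.0181
```

Run:
```python
from h import *
plan((.603,-.089,.16,10))
plan((.593,-.120,.16,-10))
```

```text
t 23.35 pos [0.4227 0.1876 0.163 ] yaw 10.0 q [-1.05  0.21  0.56  2.18 -0.16  0.78 -0.21] F [ 1.   0.3 -0.4] open 0.0181
 -> (0.603, -0.089, 0.16, 10) d [-30.37  12.95   0.29] r [ 0. -0.  0.]
t 23.35 pos [0.4227 0.1876 0.163 ] yaw 10.0 q [-1.05  0.21  0.56  2.18 -0.16  0.78 -0.21] F [ 1.   0.3 -0.4] open 0.0181
 -> (0.593, -0.12, 0.16, -10) d [-33.25  11.43   0.29] r [ 0. -0. 20.]
```

apply_moves([
  {"dx": -3,"dy": 1,"dz": 0,"rx": 0,"ry": 0,"rz": 2,"hand": 15},
  {"dx": -8,"dy": 3,"dz": 0,"rx": 0,"ry": 0,"rz": 6,"hand": 15},
  {"dx": -14,"dy": 5,"dz": 0,"rx": 0,"ry": 0,"rz": 10,"hand": 15},
  {"dx": -20,"dy": 7,"dz": 0,"rx": 0,"ry": 0,"rz": 15,"hand": 15},
  {"dx": -26,"dy": 9,"dz": 0,"rx": 0,"ry": 0,"rz": 20,"hand": 15},
])

```text
clock: 23.98
eef_pos: [0.5562, -0.0525, 0.1621]
tcp_rot: [2.409, 2.017, 0.002]
ft_force: [1.4, 0.4, -0.4]
opening: 0.0185
```

Run:
```python
from h import *
plan((.598,-.118,.155,-10))
```

```text
t 23.98 pos [ 0.5562 -0.0525  0.1621] yaw -10.1 q [-0.57  0.41  0.69  1.99 -0.34  0.86  0.13] F [ 1.4  0.4 -0.4] open 0.0185
 -> (0.598, -0.118, 0.155, -10) d [-5.72  5.26  0.71] r [ 0.  -0.  -0.1]
```

apply_moves([
  {"dx": -3,"dy": 2.5,"dz": 0.3,"rx": 0,"ry": 0,"rz": 0,"hand": 15},
  {"dx": -5.7,"dy": 5.3,"dz": 0.6,"rx": 0,"ry": 0,"rz": 0,"hand": 15},
  {"dx": -5.7,"dy": 5.3,"dz": 0.6,"rx": 0,"ry": 0,"rz": 0,"hand": 15},
  {"dx": -5.7,"dy": 5.3,"dz": 0.6,"rx": 0,"ry": 0,"rz": 0,"hand": 15},
  {"dx": -5.7,"dy": 5.3,"dz": 0.6,"rx": 0,"ry": 0,"rz": 0,"hand": 15},
])

```text
clock: 24.6
eef_pos: [0.5974, -0.1151, 0.1557]
tcp_rot: [-2.405, -2.021, -0.001]
ft_force: [-0.9, 0.1, -1.5]
opening: 0.0179
```

Run:
```python
from h import *
snap('wrist','w13')
c=(.603,-.089)
plan((*c,.135,-10),(*c,.0935,-10))
p=np.load('pics/w13.npz')['pos']
overlay('w13','w13c',[((*c,.06),.032,(0,0,255)),((*c,.06),.028,(0,255,255)),((p[0],p[1],p[2]-.0263),.0315,(0,255,0))],(220,90,420,290),3)
```

```text
t 24.65 pos [ 0.5976 -0.1151  0.1558] yaw -9.9 q [-0.41  0.5   0.66  1.88 -0.39  0.9   0.26] F [-0.4 -0.2  0.3] open 0.0179
 -> (0.603, -0.089, 0.135, -10) d [2.67 0.09 2.08] r [ 0.  -0.   0.1]
 -> (0.603, -0.089, 0.0935, -10) d [2.67 0.09 6.23] r [ 0.  -0.   0.1]
```

View pics/w13c.png

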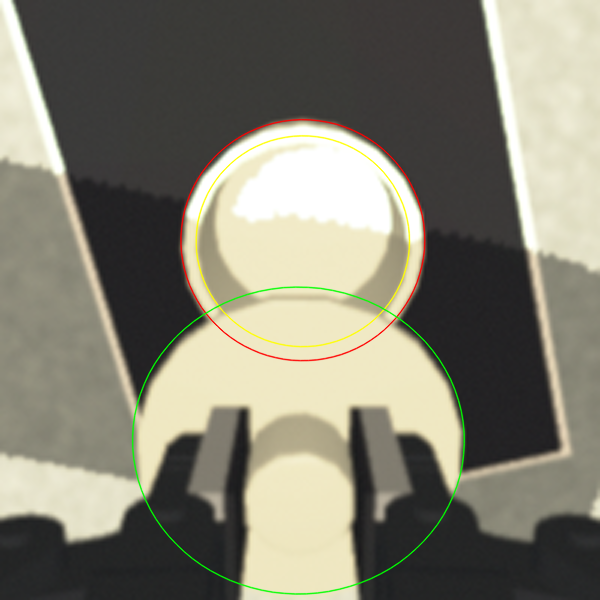

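apply_moves([
  {"dx": 1.4,"dy": 0.05,"dz": 0.5,"rx": 0,"ry": 0,"rz": 0,"hand": 15},
  {"dx": 2.75,"dy": 0.05,"dz": 2,"rx": 0,"ry": 0,"rz": 0,"hand": 15},
  {"dx": 2.75,"dy": 0.05,"dz": 3.5,"rx": 0,"ry": 0,"rz": 0,"hand": 15},
  {"dx": 2.75,"dy": 0.05,"dz": 4.5,"rx": 0,"ry": 0,"rz": 0,"hand": 15},
  {"dx": 2.75,"dy": 0.05,"dz": 5,"rx": 0,"ry": 0,"rz": 0,"hand": 15},
])

```text
clock: 25.28
eef_pos: [0.6025, -0.0899, 0.1046]
tcp_rot: [-2.407, -2.018, 0.002]
ft_force: [-0.5, -0.6, -0.4]
opening: 0.0181
```

Run:
```python
from h import *
snap('wrist','w14')
c=(.603,-.089)
plan((*c,.0993,-10),(*c,.0935,-10))
p=np.load('pics/w14.npz')['pos']
overlay('w14','w14c',[((*c,.06),.032,(0,0,255)),((p[0],p[1],p[2]-.0263),.0315,(0,255,0))],(220,90,420,290),3)
```

```text
t 25.32 pos [ 0.6025 -0.0898  0.1044] yaw -10.0 q [-0.42  0.57  0.61  1.9  -0.44  0.81  0.26] F [-1.3  0.1 -2.1] open 0.0178
 -> (0.603, -0.089, 0.0993, -10) d [0.09 0.04 0.51] r [-0.1  0.  -0. ]
 -> (0.603, -0.089, 0.0935, -10) d [0.09 0.04 1.09] r [-0.1  0.  -0. ]
```

View pics/w14c.png

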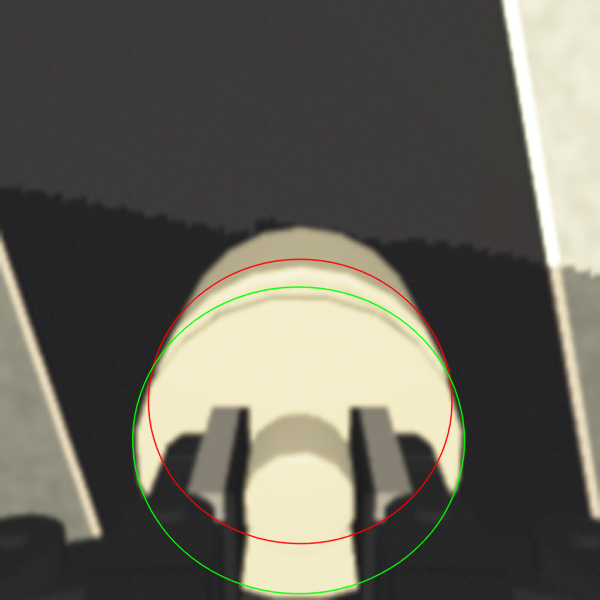

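apply_moves([
  {"dx": 0.1,"dy": 0,"dz": 0.2,"rx": 0,"ry": 0,"rz": 0,"hand": 15},
  {"dx": 0.1,"dy": 0,"dz": 0.5,"rx": 0,"ry": 0,"rz": 0,"hand": 15},
  {"dx": 0.1,"dy": 0,"dz": 0.7,"rx": 0,"ry": 0,"rz": 0,"hand": 15},
  {"dx": 0.1,"dy": 0,"dz": 0.9,"rx": 0,"ry": 0,"rz": 0,"hand": 15},
  {"dx": 0.1,"dy": 0,"dz": 1,"rx": 0,"ry": 0,"rz": 0,"hand": 15},
])

```text
clock: 25.95
eef_pos: [0.6032, -0.0883, 0.0955]
tcp_rot: [-2.407, -2.019, 0.0]
ft_force: [-0.1, 0.4, -0.5]
opening: 0.0181
```

apply_moves([
  {"dx": 0,"dy": 0,"dz": 0.1,"rx": 0,"ry": 0,"rz": 0,"hand": 15},
  {"dx": 0,"dy": 0,"dz": 0.2,"rx": 0,"ry": 0,"rz": 0,"hand": 15},
  {"dx": 0,"dy": 0,"dz": 0.3,"rx": 0,"ry": 0,"rz": 0,"hand": 15},
  {"dx": 0,"dy": 0,"dz": 0.4,"rx": 0,"ry": 0,"rz": 0,"hand": 15},
  {"dx": 0,"dy": 0,"dz": 0.4,"rx": 0,"ry": 0,"rz": 0,"hand": 15},
])

```text
clock: 26.58
eef_pos: [0.6032, -0.0883, 0.0915]
tcp_rot: [2.407, 2.019, -0.0]
ft_force: [0.5, 0.3, -1.2]
opening: 0.018
```

apply_moves([
  {"dx": 0,"dy": 0,"dz": 0,"rx": 0,"ry": 0,"rz": 0,"hand": 20},
  {"dx": 0,"dy": 0,"dz": 0,"rx": 0,"ry": 0,"rz": 0,"hand": 30},
  {"dx": 0,"dy": 0,"dz": 0,"rx": 0,"ry": 0,"rz": 0,"hand": 40},
  {"dx": 0,"dy": 0,"dz": 0,"rx": 0,"ry": 0,"rz": 0,"hand": 50},
  {"dx": 0,"dy": 0,"dz": 0,"rx": 0,"ry": 0,"rz": 0,"hand": 50},
])

```text
clock: 27.2
eef_pos: [0.6032, -0.0883, 0.0916]
tcp_rot: [2.407, 2.019, -0.0]
ft_force: [-0.4, -0.7, 0.4]
opening: 0.0429
```

apply_moves([
  {"dx": 0,"dy": 0,"dz": -2,"rx": 0,"ry": 0,"rz": 0,"hand": 50},
  {"dx": 0,"dy": 0,"dz": -4,"rx": 0,"ry": 0,"rz": 0,"hand": 50},
  {"dx": 0,"dy": 0,"dz": -6,"rx": 0,"ry": 0,"rz": 0,"hand": 50},
  {"dx": 0,"dy": 0,"dz": -8,"rx": 0,"ry": 0,"rz": 0,"hand": 50},
  {"dx": 0,"dy": 0,"dz": -10,"rx": 0,"ry": 0,"rz": 0,"hand": 50},
])

```text
clock: 27.82
eef_pos: [0.6032, -0.0882, 0.1931]
tcp_rot: [2.406, 2.019, 0.001]
ft_force: [0.2, 0.9, 0.6]
opening: 0.0428
```

Run:
```python
from h import *
snap('wrist','w15')
c=(.603,-.088)
overlay('w15','w15c',[((*c,.065),.0315,(0,0,255)),((*c,.085),.01,(255,0,255)),((.573,.051,.065),.0315,(0,0,255))],(220,50,420,250),3)
snap('scene','s3')
im=cv2.imread('pics/s3.png')[140:330,170:520]; cv2.imwrite('pics/s3c.png',cv2.resize(im,None,fx=2.28,fy=2.28,interpolation=cv2.INTER_CUBIC))
plan((.55,.33,.17,0),(.55,.33,.17,15))
```

```text
t 27.93 pos [ 0.6041 -0.0885  0.1942] yaw -10.0 q [-0.49  0.45  0.69  1.84 -0.35  0.96  0.19] F [0.6 0.5 0.2] open 0.0429
 -> (0.55, 0.33, 0.17, 0) d [ 40.27 -12.61   2.42] r [  0.2  -0.  -10. ]
 -> (0.55, 0.33, 0.17, 15) d [ 40.27 -12.61   2.42] r [  0.2  -0.  -25. ]
```

View pics/w15c.png

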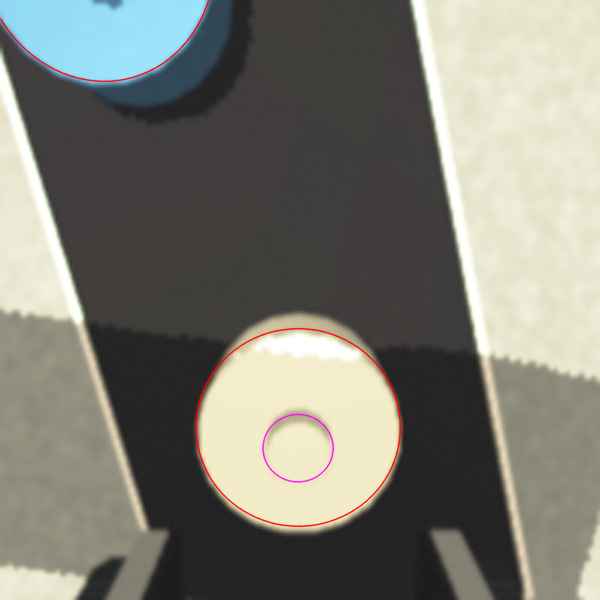

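View pics/s3c.png

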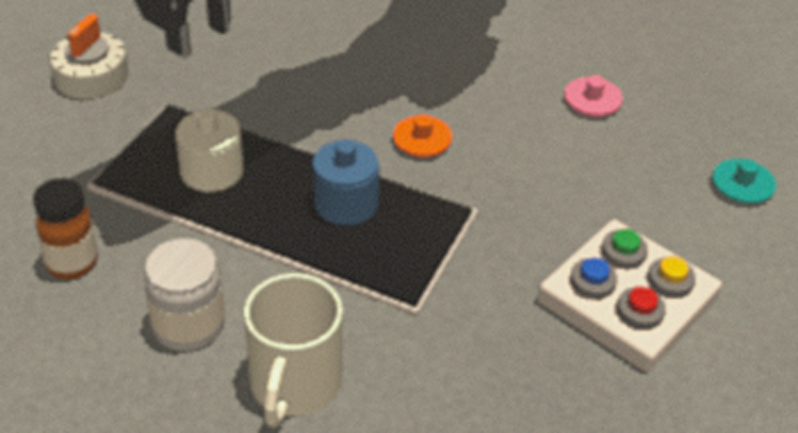

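Both pots are covered with their lids flat (blue about (345,180) and white (209,150) in the scene crop). Now the keypad.

apply_moves([
  {"dx": 5,"dy": -1.5,"dz": 0,"rx": 0,"ry": 0,"rz": -2,"hand": 30},
  {"dx": 11,"dy": -3.5,"dz": 0,"rx": 0,"ry": 0,"rz": -4,"hand": 10},
  {"dx": 17,"dy": -5.5,"dz": 0,"rx": 0,"ry": 0,"rz": -6,"hand": 0},
  {"dx": 23,"dy": -7,"dz": 0,"rx": 0,"ry": 0,"rz": -8,"hand": 0},
  {"dx": 29,"dy": -9,"dz": 0,"rx": 0,"ry": 0,"rz": -10,"hand": 0},
])

```text
clock: 28.55
eef_pos: [0.5646, 0.2134, 0.1916]
tcp_rot: [-2.22, -2.223, 0.0]
ft_force: [0.8, -1.0, -0.1]
opening: -0.0001
```

Run:
```python
from h import *
plan((.543,.325,.18,0))
```

```text
t 28.55 pos [0.5646 0.2134 0.1916] yaw 0.1 q [-0.94  0.43  0.61  1.86 -0.3   0.95 -0.19] F [ 0.8 -1.  -0.1] open -0.0001
 -> (0.543, 0.325, 0.18, 0) d [11.16 -2.14  1.16] r [-0.   0.   0.1]
```

apply_moves([
  {"dx": 4,"dy": -0.7,"dz": 0.5,"rx": 0,"ry": 0,"rz": 0,"hand": 0},
  {"dx": 8,"dy": -1.5,"dz": 1,"rx": 0,"ry": 0,"rz": 0,"hand": 0},
  {"dx": 11.2,"dy": -2.1,"dz": 1.2,"rx": 0,"ry": 0,"rz": 0,"hand": 0},
  {"dx": 11.2,"dy": -2.1,"dz": 1.2,"rx": 0,"ry": 0,"rz": 0,"hand": 0},
  {"dx": 11.2,"dy": -2.1,"dz": 1.2,"rx": 0,"ry": 0,"rz": 0,"hand": 0},
])

```text
clock: 29.18
eef_pos: [0.5442, 0.3226, 0.1794]
tcp_rot: [2.222, 2.221, -0.001]
ft_force: [-0.3, -0.0, 0.8]
opening: -0.0001
```

apply_moves([
  {"dx": 0,"dy": 0,"dz": 0,"rx": 0,"ry": 0,"rz": 0,"hand": 0},
  {"dx": 0,"dy": 0,"dz": 0,"rx": 0,"ry": 0,"rz": 0,"hand": 0},
  {"dx": 0,"dy": 0,"dz": 0,"rx": 0,"ry": 0,"rz": 0,"hand": 0},
  {"dx": 0,"dy": 0,"dz": 0,"rx": 0,"ry": 0,"rz": 0,"hand": 0},
  {"dx": 0,"dy": 0,"dz": 0,"rx": 0,"ry": 0,"rz": 0,"hand": 0},
])

```text
clock: 29.8
eef_pos: [0.5441, 0.3233, 0.1795]
tcp_rot: [-2.221, -2.221, 0.0]
ft_force: [-0.0, 0.6, -0.3]
opening: 0.0004
```

Run:
```python
from h import *
snap('wrist','w16')
plan((.543,.325,.18,0))
k=dict(yellow=(.5251,.3642),red=(.5734,.3539),green=(.5136,.3158),blue=(.5615,.3049))
overlay('w16','w16c',[((*v,.043),.013,(255,0,255)) for v in k.values()],(200,80,440,280),3)
im=cv2.imread('pics/w16.png'); hsv=cv2.cvtColor(im,cv2.COLOR_BGR2HSV)
for n,lo,hi in [('yellow',22,35),('green',45,80),('blue',100,125),('red',0,6)]:
    m=cv2.inRange(hsv,(lo,120,90),(hi,255,255))
    x,y=w2p('w16',[*k[n],.043]); mm=np.zeros_like(m); cv2.circle(mm,(int(x),int(y)),25,255,-1)
    q=cv2.moments(m&mm); u,v=q['m10']/q['m00'],q['m01']/q['m00']; print(n,u,v,q['m00']/255,p2w('w16',u,v,.043))
```

```text
t 29.85 pos [0.5441 0.3234 0.1795] yaw 0.0 q [-1.07  0.49  0.58  1.8  -0.32  0.95 -0.35] F [0.5 0.1 0.3] open -0.0
 -> (0.543, 0.325, 0.18, 0) d [ 0.16 -0.11 -0.05] r [-0.  0.  0.]
yellow 298.0868167202572 148.18006430868166 622.0 [0.52496936 0.36359424 0.043     ]
green 287.4931773879142 198.859649122807 513.0 [0.51379662 0.3152322  0.043     ]
blue 337.50669216061186 209.79923518164435 523.0 [0.56211848 0.30415148 0.043     ]
red 350.66169154228857 160.45936981757876 603.0 [0.5735206  0.35228709 0.043     ]
```

View pics/w16c.png

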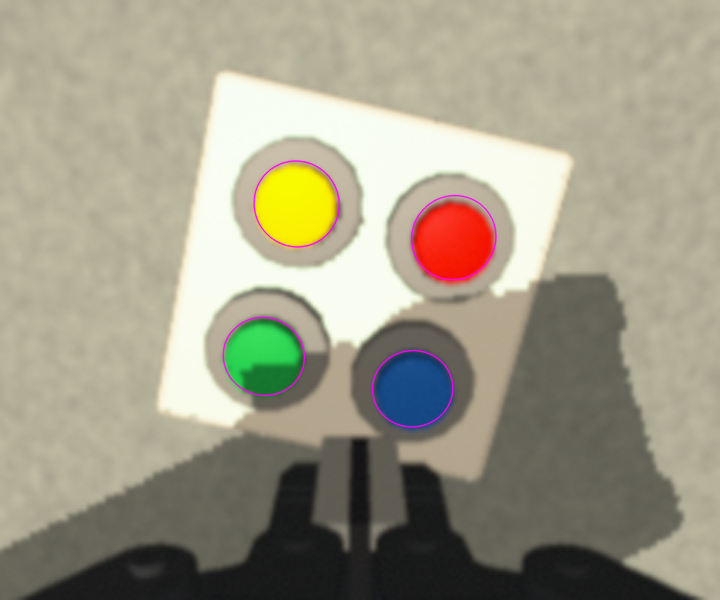

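The keys match my earlier estimates. Going above red.

apply_moves([
  {"dx": 1.5,"dy": 1.5,"dz": 3,"rx": 0,"ry": 0,"rz": 0,"hand": 0},
  {"dx": 2.9,"dy": 3,"dz": 6,"rx": 0,"ry": 0,"rz": 0,"hand": 0},
  {"dx": 2.9,"dy": 3,"dz": 9,"rx": 0,"ry": 0,"rz": 0,"hand": 0},
  {"dx": 2.9,"dy": 3,"dz": 10,"rx": 0,"ry": 0,"rz": 0,"hand": 0},
  {"dx": 2.9,"dy": 3,"dz": 10,"rx": 0,"ry": 0,"rz": 0,"hand": 0},
])

```text
clock: 30.48
eef_pos: [0.574, 0.352, 0.0795]
tcp_rot: [2.222, 2.221, -0.001]
ft_force: [0.2, -0.3, -0.1]
opening: -0.0
```

apply_moves([
  {"dx": 0,"dy": 0,"dz": 0.8,"rx": 0,"ry": 0,"rz": 0,"hand": 0},
  {"dx": 0,"dy": 0,"dz": 1.2,"rx": 0,"ry": 0,"rz": 0,"hand": 0},
  {"dx": 0,"dy": 0,"dz": 1.5,"rx": 0,"ry": 0,"rz": 0,"hand": 0},
  {"dx": 0,"dy": 0,"dz": 1.7,"rx": 0,"ry": 0,"rz": 0,"hand": 0},
  {"dx": 0,"dy": 0,"dz": 1.8,"rx": 0,"ry": 0,"rz": 0,"hand": 0},
])

```text
clock: 31.1
eef_pos: [0.5745, 0.3527, 0.0627]
tcp_rot: [-2.221, -2.221, -0.002]
ft_force: [-7.9, -3.8, 26.8]
opening: -0.0
```

Run:
```python
from h import *
plan((.5737,.353,.059,0),(.5737,.353,.08,0))
```

```text
t 31.1 pos [0.5745 0.3527 0.0627] yaw 0.0 q [-0.99  0.69  0.49  1.76 -0.43  0.8  -0.29] F [-7.9 -3.8 26.8] open -0.0
 -> (0.5737, 0.353, 0.059, 0) d [ 0.03 -0.08  0.37] r [ 0.  -0.1  0. ]
 -> (0.5737, 0.353, 0.08, 0) d [ 0.03 -0.08 -1.73] r [ 0.  -0.1  0. ]
```

Red bottomed out at 27 N. Lifting, then on to blue with a slightly shallower press.

apply_moves([
  {"dx": 0,"dy": 0,"dz": -0.6,"rx": 0,"ry": 0,"rz": 0,"hand": 0},
  {"dx": 0,"dy": 0,"dz": -1.2,"rx": 0,"ry": 0,"rz": 0,"hand": 0},
  {"dx": 0,"dy": 0,"dz": -1.8,"rx": 0,"ry": 0,"rz": 0,"hand": 0},
  {"dx": 0,"dy": 0,"dz": -2.2,"rx": 0,"ry": 0,"rz": 0,"hand": 0},
  {"dx": 0,"dy": 0,"dz": -2.2,"rx": 0,"ry": 0,"rz": 0,"hand": 0},
])

```text
clock: 31.72
eef_pos: [0.5742, 0.3524, 0.0838]
tcp_rot: [2.221, 2.222, 0.0]
ft_force: [0.2, -0.2, 0.8]
opening: 0.0003
```

Run:
```python
from h import *
plan((.562,.3045,.082,0))
```

```text
t 31.73 pos [0.5742 0.3524 0.0838] yaw 0.0 q [-1.01  0.66  0.51  1.76 -0.42  0.83 -0.3 ] F [ 0.2 -0.2  0.8] open 0.0003
 -> (0.562, 0.3045, 0.082, 0) d [-4.79 -1.22  0.18] r [ 0. -0.  0.]
```

apply_moves([
  {"dx": -2,"dy": -0.5,"dz": 0,"rx": 0,"ry": 0,"rz": 0,"hand": 0},
  {"dx": -4,"dy": -1,"dz": 0,"rx": 0,"ry": 0,"rz": 0,"hand": 0},
  {"dx": -4.8,"dy": -1.2,"dz": 0,"rx": 0,"ry": 0,"rz": 0,"hand": 0},
  {"dx": -4.8,"dy": -1.2,"dz": 0,"rx": 0,"ry": 0,"rz": 0,"hand": 0},
  {"dx": -4.8,"dy": -1.2,"dz": 0.4,"rx": 0,"ry": 0,"rz": 0,"hand": 0},
])

```text
clock: 32.35
eef_pos: [0.5624, 0.3051, 0.0797]
tcp_rot: [-2.221, -2.222, -0.001]
ft_force: [0.0, 0.9, 0.4]
opening: 0.0
```

apply_moves([
  {"dx": 0,"dy": 0,"dz": 0.8,"rx": 0,"ry": 0,"rz": 0,"hand": 0},
  {"dx": 0,"dy": 0,"dz": 1.2,"rx": 0,"ry": 0,"rz": 0,"hand": 0},
  {"dx": 0,"dy": 0,"dz": 1.5,"rx": 0,"ry": 0,"rz": 0,"hand": 0},
  {"dx": 0,"dy": 0,"dz": 1.7,"rx": 0,"ry": 0,"rz": 0,"hand": 0},
  {"dx": 0,"dy": 0,"dz": 1.8,"rx": 0,"ry": 0,"rz": 0,"hand": 0},
])

```text
clock: 32.98
eef_pos: [0.5621, 0.3047, 0.0626]
tcp_rot: [-2.221, -2.221, -0.001]
ft_force: [-10.9, -1.5, 30.5]
opening: 0.0001
```

apply_moves([
  {"dx": 0,"dy": 0,"dz": -0.6,"rx": 0,"ry": 0,"rz": 0,"hand": 0},
  {"dx": 0,"dy": 0,"dz": -1.2,"rx": 0,"ry": 0,"rz": 0,"hand": 0},
  {"dx": 0,"dy": 0,"dz": -1.8,"rx": 0,"ry": 0,"rz": 0,"hand": 0},
  {"dx": 0,"dy": 0,"dz": -2.2,"rx": 0,"ry": 0,"rz": 0,"hand": 0},
  {"dx": 0,"dy": 0,"dz": -2.2,"rx": 0,"ry": 0,"rz": 0,"hand": 0},
])

```text
clock: 33.6
eef_pos: [0.5622, 0.3044, 0.0838]
tcp_rot: [2.221, 2.221, 0.001]
ft_force: [0.9, -0.3, 0.2]
opening: 0.0003
```

Run:
```python
from h import *
plan((.525,.364,.082,0))
```

```text
t 33.6 pos [0.5622 0.3044 0.0838] yaw 0.0 q [-0.97  0.61  0.51  1.84 -0.41  0.79 -0.25] F [ 0.9 -0.3  0.2] open 0.0003
 -> (0.525, 0.364, 0.082, 0) d [ 5.96 -3.72  0.18] r [ 0. -0.  0.]
```

apply_moves([
  {"dx": 2,"dy": -1.2,"dz": 0,"rx": 0,"ry": 0,"rz": 0,"hand": 0},
  {"dx": 4,"dy": -2.5,"dz": 0,"rx": 0,"ry": 0,"rz": 0,"hand": 0},
  {"dx": 6,"dy": -3.7,"dz": 0,"rx": 0,"ry": 0,"rz": 0,"hand": 0},
  {"dx": 6,"dy": -3.7,"dz": 0,"rx": 0,"ry": 0,"rz": 0,"hand": 0},
  {"dx": 6,"dy": -3.7,"dz": 0.4,"rx": 0,"ry": 0,"rz": 0,"hand": 0},
])

```text
clock: 34.22
eef_pos: [0.5252, 0.3645, 0.0795]
tcp_rot: [2.221, 2.222, 0.0]
ft_force: [-1.0, 0.1, 0.2]
opening: -0.0001
```

apply_moves([
  {"dx": 0,"dy": 0,"dz": 0.8,"rx": 0,"ry": 0,"rz": 0,"hand": 0},
  {"dx": 0,"dy": 0,"dz": 1.2,"rx": 0,"ry": 0,"rz": 0,"hand": 0},
  {"dx": 0,"dy": 0,"dz": 1.5,"rx": 0,"ry": 0,"rz": 0,"hand": 0},
  {"dx": 0,"dy": 0,"dz": 1.65,"rx": 0,"ry": 0,"rz": 0,"hand": 0},
  {"dx": 0,"dy": 0,"dz": 1.75,"rx": 0,"ry": 0,"rz": 0,"hand": 0},
])

```text
clock: 34.85
eef_pos: [0.5254, 0.3638, 0.0627]
tcp_rot: [-2.222, -2.221, 0.0]
ft_force: [-6.2, -7.2, 24.5]
opening: -0.0
```

apply_moves([
  {"dx": 0,"dy": 0,"dz": -0.6,"rx": 0,"ry": 0,"rz": 0,"hand": 0},
  {"dx": 0,"dy": 0,"dz": -1.2,"rx": 0,"ry": 0,"rz": 0,"hand": 0},
  {"dx": 0,"dy": 0,"dz": -1.8,"rx": 0,"ry": 0,"rz": 0,"hand": 0},
  {"dx": 0,"dy": 0,"dz": -2.2,"rx": 0,"ry": 0,"rz": 0,"hand": 0},
  {"dx": 0,"dy": 0,"dz": -2.2,"rx": 0,"ry": 0,"rz": 0,"hand": 0},
])

```text
clock: 35.48
eef_pos: [0.5252, 0.3646, 0.0843]
tcp_rot: [-2.221, -2.222, -0.001]
ft_force: [0.3, -0.9, 0.1]
opening: -0.0003
```

Run:
```python
from h import *
plan((.5137,.3155,.082,0))
```

```text
t 35.48 pos [0.5252 0.3646 0.0843] yaw 0.0 q [-1.08  0.61  0.52  1.84 -0.41  0.79 -0.36] F [ 0.3 -0.9  0.1] open -0.0003
 -> (0.5137, 0.3155, 0.082, 0) d [-4.91 -1.15  0.23] r [ 0. -0.  0.]
```

apply_moves([
  {"dx": -2,"dy": -0.5,"dz": 0,"rx": 0,"ry": 0,"rz": 0,"hand": 0},
  {"dx": -4,"dy": -1,"dz": 0,"rx": 0,"ry": 0,"rz": 0,"hand": 0},
  {"dx": -4.9,"dy": -1.15,"dz": 0,"rx": 0,"ry": 0,"rz": 0,"hand": 0},
  {"dx": -4.9,"dy": -1.15,"dz": 0,"rx": 0,"ry": 0,"rz": 0,"hand": 0},
  {"dx": -4.9,"dy": -1.15,"dz": 0.4,"rx": 0,"ry": 0,"rz": 0,"hand": 0},
])

```text
clock: 36.1
eef_pos: [0.5139, 0.3161, 0.0802]
tcp_rot: [-2.221, -2.222, -0.001]
ft_force: [0.7, 0.1, 0.0]
opening: 0.0003
```

apply_moves([
  {"dx": 0,"dy": 0,"dz": 0.8,"rx": 0,"ry": 0,"rz": 0,"hand": 0},
  {"dx": 0,"dy": 0,"dz": 1.2,"rx": 0,"ry": 0,"rz": 0,"hand": 0},
  {"dx": 0,"dy": 0,"dz": 1.5,"rx": 0,"ry": 0,"rz": 0,"hand": 0},
  {"dx": 0,"dy": 0,"dz": 1.7,"rx": 0,"ry": 0,"rz": 0,"hand": 0},
  {"dx": 0,"dy": 0,"dz": 1.8,"rx": 0,"ry": 0,"rz": 0,"hand": 0},
])

```text
clock: 36.72
eef_pos: [0.5136, 0.3156, 0.0627]
tcp_rot: [-2.221, -2.221, -0.0]
ft_force: [-9.4, -2.1, 25.9]
opening: -0.0001
```

apply_moves([
  {"dx": 0,"dy": 0,"dz": -1,"rx": 0,"ry": 0,"rz": 0,"hand": 0},
  {"dx": 0,"dy": 0,"dz": -2,"rx": 0,"ry": 0,"rz": 0,"hand": 0},
  {"dx": 0,"dy": 0,"dz": -5,"rx": 0,"ry": 0,"rz": 0,"hand": 0},
  {"dx": 0,"dy": 0,"dz": -9,"rx": 0,"ry": 0,"rz": 0,"hand": 0},
  {"dx": 0,"dy": 0,"dz": -13,"rx": 0,"ry": 0,"rz": 0,"hand": 0},
])

```text
clock: 37.35
eef_pos: [0.5136, 0.315, 0.1935]
tcp_rot: [2.222, 2.221, -0.0]
ft_force: [-0.3, 0.9, 0.3]
opening: 0.0001
```

Run:
```python
from h import *
snap('wrist','w17')
print([p2w('top0',427.5,201,h).round(4) for h in (.035,.075)])
plan((.537,-.302,.2,0))
```

```text
[array([ 0.5364, -0.3066,  0.035 ]), array([ 0.5284, -0.2957,  0.075 ])]
t 37.4 pos [0.5156 0.3158 0.1984] yaw -0.1 q [-1.13  0.42  0.62  1.85 -0.29  0.95 -0.39] F [4.1 1.4 6.3] open 0.0001
 -> (0.537, -0.302, 0.2, 0) d [-61.77   2.2   -0.37] r [ 0.2 -0.2 -0.1]
```

View pics/w17.png

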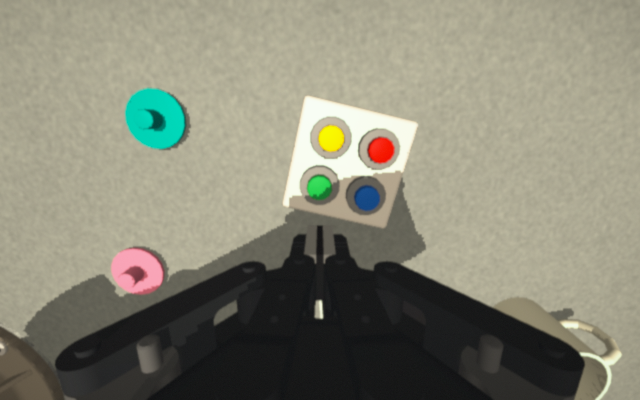

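All four keys are up again (yellow 331,138; red 381,150; green 319,187; blue 367,197). Moving to the timer.

apply_moves([
  {"dx": -4,"dy": 0.2,"dz": 0,"rx": 0,"ry": 0,"rz": 0,"hand": 10},
  {"dx": -10,"dy": 0.4,"dz": 0,"rx": 0,"ry": 0,"rz": 0,"hand": 20},
  {"dx": -16,"dy": 0.6,"dz": 0,"rx": 0,"ry": 0,"rz": 0,"hand": 40},
  {"dx": -22,"dy": 0.8,"dz": 0,"rx": 0,"ry": 0,"rz": 0,"hand": 50},
  {"dx": -28,"dy": 1,"dz": 0,"rx": 0,"ry": 0,"rz": 0,"hand": 50},
])

```text
clock: 38.02
eef_pos: [0.5235, 0.0334, 0.1924]
tcp_rot: [2.221, 2.221, 0.001]
ft_force: [1.2, 0.3, -0.3]
opening: 0.0423
```

apply_moves([
  {"dx": -6,"dy": 0.2,"dz": 0,"rx": 0,"ry": 0,"rz": 0,"hand": 50},
  {"dx": -12,"dy": 0.4,"dz": 0,"rx": 0,"ry": 0,"rz": 0,"hand": 50},
  {"dx": -18,"dy": 0.6,"dz": 0,"rx": 0,"ry": 0,"rz": 0,"hand": 50},
  {"dx": -24,"dy": 0.8,"dz": 0,"rx": 0,"ry": 0,"rz": 0,"hand": 50},
  {"dx": -29,"dy": 1,"dz": 0,"rx": 0,"ry": 0,"rz": 0,"hand": 50},
])

```text
clock: 38.65
eef_pos: [0.5332, -0.2572, 0.1923]
tcp_rot: [2.222, 2.22, 0.0]
ft_force: [1.3, 0.4, -0.6]
opening: 0.0428
```

Run:
```python
from h import *
plan((.537,-.302,.2,0))
```

```text
t 38.65 pos [ 0.5332 -0.2572  0.1923] yaw -0.1 q [-0.22  0.43  0.73  1.89 -0.35  0.95  0.67] F [ 1.3  0.4 -0.6] open 0.0428
 -> (0.537, -0.302, 0.2, 0) d [-4.48  0.38 -0.77] r [ 0.   0.  -0.1]
```

apply_moves([
  {"dx": -4.4,"dy": 0.3,"dz": 0,"rx": 0,"ry": 0,"rz": -10,"hand": 50},
  {"dx": -4.4,"dy": 0.3,"dz": 0,"rx": 0,"ry": 0,"rz": -20,"hand": 50},
  {"dx": -4.4,"dy": 0.3,"dz": 0,"rx": 0,"ry": 0,"rz": -30,"hand": 50},
  {"dx": -4.4,"dy": 0.3,"dz": 0,"rx": 0,"ry": 0,"rz": -40,"hand": 50},
  {"dx": -4.4,"dy": 0.3,"dz": 0,"rx": 0,"ry": 0,"rz": -50,"hand": 50},
])

```text
clock: 39.28
eef_pos: [0.5365, -0.2989, 0.1922]
tcp_rot: [1.066, 2.955, -0.0]
ft_force: [-0.0, -1.0, 0.0]
opening: 0.0429
```

apply_moves([
  {"dx": 0,"dy": 0,"dz": 0,"rx": 0,"ry": 0,"rz": -10,"hand": 50},
  {"dx": 0,"dy": 0,"dz": 0,"rx": 0,"ry": 0,"rz": -20,"hand": 50},
  {"dx": 0,"dy": 0,"dz": 0,"rx": 0,"ry": 0,"rz": -30,"hand": 50},
  {"dx": 0,"dy": 0,"dz": 0,"rx": 0,"ry": 0,"rz": -35,"hand": 50},
  {"dx": 0,"dy": 0,"dz": 0,"rx": 0,"ry": 0,"rz": -35,"hand": 50},
])

```text
clock: 39.9
eef_pos: [0.5364, -0.2989, 0.1922]
tcp_rot: [0.139, 3.138, -0.0]
ft_force: [0.3, 0.1, 0.4]
opening: 0.0427
```

Run:
```python
from h import *
snap('wrist','w18')
c=(.537,-.302)
plan((*c,.19,90)); print(w2p('w18',[*c,.035]),w2p('w18',[*c,.075]))
overlay('w18','w18c',[((*c,.035),.042,(0,0,255)),((*c,.043),.024,(0,255,255))],(220,90,420,290),3)
```

```text
t 39.95 pos [ 0.5365 -0.2988  0.1921] yaw 84.9 q [ 0.12  0.4   0.36  1.82 -0.17  0.95  2.04] F [-0.4 -0.2 -0.7] open 0.0429
 -> (0.537, -0.302, 0.19, 90) d [-0.08 -0.31  0.21] r [-0.   0.  -5.1]
[316.21297519 185.95675263] [315.68412217 196.3660196 ]
```

View pics/w18c.png

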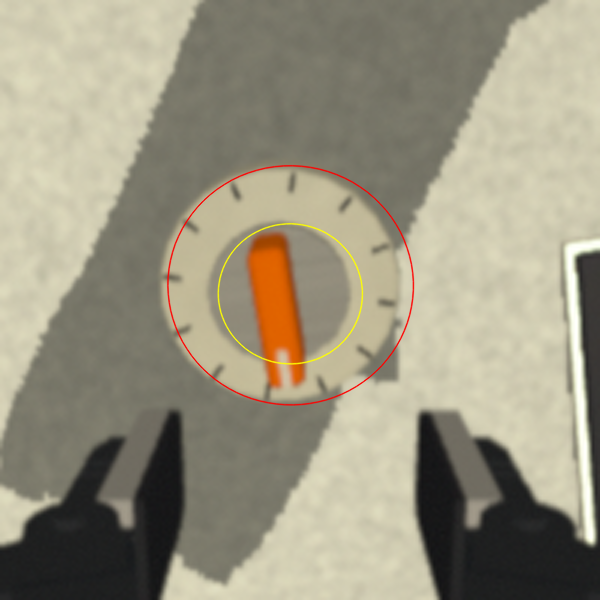

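Run:
```python
from h import *
a=p2w('w18',220+282/3,90+285/3,.035); print(a, p2w('w18',220+281/3,90+293/3,.043))
# wing top ends at z .075: left edge & right edge mids
e1=p2w('w18',220+268.5/3,90+248/3,.075); e2=p2w('w18',220+286/3,90+387/3,.075)
print(e1,e2,(e1+e2)/2,np.linalg.norm(e1-e2),np.degrees(np.arctan2(*(e2-e1)[1::-1])))
c=a[:2]
plan((*c,.15,93),(*c,.062,93))
```

```text
[ 0.53579543 -0.30416996  0.035     ] [ 0.53664138 -0.30442739  0.043     ]
[ 0.51527929 -0.30538715  0.075     ] [ 0.5581952 -0.3042724  0.075    ] [ 0.53673724 -0.30482977  0.075     ] 0.04293038418496994 1.4879468433322467
t 39.95 pos [ 0.5365 -0.2988  0.1921] yaw 84.9 q [ 0.12  0.4   0.36  1.82 -0.17  0.95  2.04] F [-0.4 -0.2 -0.7] open 0.0429
 -> (np.float64(0.5357954295960614), np.float64(-0.30416995811520076), 0.15, 93) d [ 0.02 -0.54  4.21] r [-0.   0.  -8.1]
 -> (np.float64(0.5357954295960614), np.float64(-0.30416995811520076), 0.062, 93) d [ 0.02 -0.53 13.01] r [-0.   0.  -8.1]
```

The timer centre is (0.5365,-0.3045) and the wing is 43 mm long, which agrees with its size, at yaw 1.5°. Descending to grip it.

apply_moves([
  {"dx": 0,"dy": -0.6,"dz": 2,"rx": 0,"ry": 0,"rz": -6.6,"hand": 50},
  {"dx": 0,"dy": -0.6,"dz": 5,"rx": 0,"ry": 0,"rz": -6.6,"hand": 50},
  {"dx": 0,"dy": -0.6,"dz": 8,"rx": 0,"ry": 0,"rz": -6.6,"hand": 50},
  {"dx": 0,"dy": -0.6,"dz": 10.5,"rx": 0,"ry": 0,"rz": -6.6,"hand": 50},
  {"dx": 0,"dy": -0.6,"dz": 12,"rx": 0,"ry": 0,"rz": -6.6,"hand": 50},
])

```text
clock: 40.58
eef_pos: [0.5357, -0.3045, 0.0709]
tcp_rot: [0.041, -3.14, -0.0]
ft_force: [-0.2, -0.1, 0.3]
opening: 0.0427
```

apply_moves([
  {"dx": 0,"dy": 0,"dz": 0,"rx": 0,"ry": 0,"rz": 0,"hand": 40},
  {"dx": 0,"dy": 0,"dz": 0,"rx": 0,"ry": 0,"rz": 0,"hand": 30},
  {"dx": 0,"dy": 0,"dz": 0,"rx": 0,"ry": 0,"rz": 0,"hand": 20},
  {"dx": 0,"dy": 0,"dz": 0,"rx": 0,"ry": 0,"rz": 0,"hand": 8},
  {"dx": 0,"dy": 0,"dz": 0,"rx": 0,"ry": 0,"rz": 0,"hand": 8},
])

```text
clock: 41.2
eef_pos: [0.5364, -0.3057, 0.0732]
tcp_rot: [-0.042, 3.14, -0.002]
ft_force: [-0.9, -4.2, 6.5]
opening: 0.0112
```

Run:
```python
from h import *
plan((.5365,-.3045,.071,91.5)); print(r.read_state()['moment'])
```

```text
t 41.2 pos [ 0.5364 -0.3057  0.0732] yaw 91.6 q [ 0.2   0.56  0.29  1.89 -0.23  0.72  2.21] F [-0.9 -4.2  6.5] open 0.0112
 -> (0.5365, -0.3045, 0.071, 91.5) d [-0.01  0.12  0.22] r [-0.1  0.1  0.1]
[-0.6701538   0.35524512 -0.00930021]
```

Gripped. Winding clockwise.

apply_moves([
  {"dx": 0,"dy": 0,"dz": -0.1,"rx": 0,"ry": 0,"rz": 8,"hand": 8},
  {"dx": 0,"dy": 0,"dz": -0.1,"rx": 0,"ry": 0,"rz": 16,"hand": 8},
  {"dx": 0,"dy": 0,"dz": -0.1,"rx": 0,"ry": 0,"rz": 24,"hand": 8},
  {"dx": 0,"dy": 0,"dz": -0.1,"rx": 0,"ry": 0,"rz": 32,"hand": 8},
  {"dx": 0,"dy": 0,"dz": -0.1,"rx": 0,"ry": 0,"rz": 40,"hand": 8},
])

```text
clock: 41.82
eef_pos: [0.5365, -0.3054, 0.0733]
tcp_rot: [1.04, 2.963, -0.002]
ft_force: [3.9, -5.7, -10.4]
opening: 0.0115
```

Run:
```python
from h import *
plan((.5365,-.3045,.071,51.5)); print(r.read_state()['moment'])
snap('wrist','w19')
```

```text
t 41.83 pos [ 0.5365 -0.3054  0.0733] yaw 51.3 q [ 0.06  0.59  0.47  1.9  -0.38  0.74  1.64] F [  3.9  -5.7 -10.4] open 0.0115
 -> (0.5365, -0.3045, 0.071, 51.5) d [0.06 0.07 0.23] r [-0.   0.1 -0.2]
[-1.24709429 -0.93699153  0.08800896]
```

View pics/w19.png

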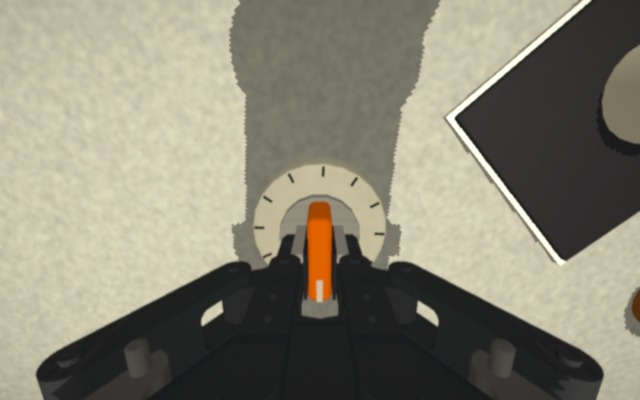

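The wing (320,250) turns with the jaws. Continuing.

apply_moves([
  {"dx": 0,"dy": 0,"dz": 0.1,"rx": 0,"ry": 0,"rz": 8,"hand": 8},
  {"dx": 0,"dy": 0,"dz": 0.1,"rx": 0,"ry": 0,"rz": 16,"hand": 8},
  {"dx": 0,"dy": 0,"dz": 0.1,"rx": 0,"ry": 0,"rz": 24,"hand": 8},
  {"dx": 0,"dy": 0,"dz": 0.1,"rx": 0,"ry": 0,"rz": 32,"hand": 8},
  {"dx": 0,"dy": 0,"dz": 0.1,"rx": 0,"ry": 0,"rz": 40,"hand": 8},
])

```text
clock: 42.5
eef_pos: [0.5369, -0.3054, 0.0732]
tcp_rot: [1.99, 2.428, 0.001]
ft_force: [-0.8, -2.7, 5.0]
opening: 0.0115
```

Run:
```python
from h import *
plan((.5365,-.3045,.071,11.5)); print(r.read_state()['moment'])
```

```text
t 42.5 pos [ 0.5369 -0.3054  0.0732] yaw 11.3 q [-0.06  0.64  0.65  1.9  -0.54  0.78  1.08] F [-0.8 -2.7  5. ] open 0.0115
 -> (0.5365, -0.3045, 0.071, 11.5) d [ 0.09 -0.02  0.22] r [ 0.1  0.1 -0.2]
[-0.592423   -0.12573539  0.11085032]
```

apply_moves([
  {"dx": 0,"dy": 0,"dz": 0,"rx": 0,"ry": 0,"rz": 8,"hand": 8},
  {"dx": 0,"dy": 0,"dz": 0,"rx": 0,"ry": 0,"rz": 16,"hand": 8},
  {"dx": 0,"dy": 0,"dz": 0,"rx": 0,"ry": 0,"rz": 24,"hand": 8},
  {"dx": 0,"dy": 0,"dz": 0,"rx": 0,"ry": 0,"rz": 32,"hand": 8},
  {"dx": 0,"dy": 0,"dz": 0,"rx": 0,"ry": 0,"rz": 40,"hand": 8},
])

```text
clock: 43.12
eef_pos: [0.5372, -0.3054, 0.0732]
tcp_rot: [2.7, 1.601, 0.002]
ft_force: [1.9, -4.0, 2.3]
opening: 0.011
```

Run:
```python
from h import *
plan((.5365,-.3045,.071,-28.5)); print(r.read_state()['moment'])
```

```text
t 43.12 pos [ 0.5372 -0.3054  0.0732] yaw -28.7 q [-0.18  0.71  0.82  1.91 -0.7   0.84  0.53] F [ 1.9 -4.   2.3] open 0.011
 -> (0.5365, -0.3045, 0.071, -28.5) d [ 0.05 -0.11  0.22] r [ 0.2  0.  -0.2]
[-0.94055294 -0.41660256  0.13314127]
```

apply_moves([
  {"dx": 0,"dy": 0,"dz": 0,"rx": 0,"ry": 0,"rz": 7,"hand": 8},
  {"dx": 0,"dy": 0,"dz": 0,"rx": 0,"ry": 0,"rz": 14,"hand": 8},
  {"dx": 0,"dy": 0,"dz": 0,"rx": 0,"ry": 0,"rz": 21,"hand": 8},
  {"dx": 0,"dy": 0,"dz": 0,"rx": 0,"ry": 0,"rz": 28,"hand": 8},
  {"dx": 0,"dy": 0,"dz": 0,"rx": 0,"ry": 0,"rz": 35,"hand": 8},
])

```text
clock: 43.75
eef_pos: [0.5374, -0.3057, 0.0732]
tcp_rot: [3.056, 0.716, 0.004]
ft_force: [2.0, -5.7, 1.9]
opening: 0.0112
```

Run:
```python
from h import *
plan((.5365,-.3045,.071,-63.5)); print(r.read_state()['moment'])
```

```text
t 43.75 pos [ 0.5374 -0.3057  0.0732] yaw -63.6 q [-0.26  0.79  0.97  1.91 -0.84  0.9   0.03] F [ 2.  -5.7  1.9] open 0.0112
 -> (0.5365, -0.3045, 0.071, -63.5) d [-0.03 -0.14  0.22] r [ 0.2 -0.1 -0.1]
[-1.44557548 -0.59436904  0.07855688]
```

apply_moves([
  {"dx": 0,"dy": 0,"dz": 0,"rx": 0,"ry": 0,"rz": 3,"hand": 8},
  {"dx": 0,"dy": 0,"dz": 0,"rx": 0,"ry": 0,"rz": 6,"hand": 8},
  {"dx": 0,"dy": 0,"dz": 0,"rx": 0,"ry": 0,"rz": 9,"hand": 8},
  {"dx": 0,"dy": 0,"dz": 0,"rx": 0,"ry": 0,"rz": 12,"hand": 8},
  {"dx": 0,"dy": 0,"dz": 0,"rx": 0,"ry": 0,"rz": 15,"hand": 8},
])

```text
clock: 44.38
eef_pos: [0.5373, -0.3058, 0.0732]
tcp_rot: [3.123, 0.316, 0.004]
ft_force: [2.0, -5.5, 6.3]
opening: 0.0111
```

Run:
```python
from h import *
plan((.5365,-.3045,.071,-78.5)); print(r.read_state()['moment'])
```

```text
t 44.38 pos [ 0.5373 -0.3058  0.0732] yaw -78.4 q [-0.29  0.83  1.02  1.91 -0.89  0.94 -0.19] F [ 2.  -5.5  6.3] open 0.0111
 -> (0.5365, -0.3045, 0.071, -78.5) d [-0.06 -0.14  0.22] r [ 0.2 -0.1  0.1]
[-1.4001163  -0.40936788  1.38902612]
```

The torque jumped to 1.4 N m, so the key is at its stop. Releasing and lifting.

apply_moves([
  {"dx": 0,"dy": 0,"dz": 0,"rx": 0,"ry": 0,"rz": -1,"hand": 8},
  {"dx": 0,"dy": 0,"dz": 0,"rx": 0,"ry": 0,"rz": -1,"hand": 20},
  {"dx": 0,"dy": 0,"dz": 0,"rx": 0,"ry": 0,"rz": -1,"hand": 40},
  {"dx": 0,"dy": 0,"dz": 0,"rx": 0,"ry": 0,"rz": -1,"hand": 50},
  {"dx": 0,"dy": 0,"dz": 0,"rx": 0,"ry": 0,"rz": -1,"hand": 50},
])

```text
clock: 45.0
eef_pos: [0.5361, -0.3045, 0.072]
tcp_rot: [-3.123, -0.345, 0.0]
ft_force: [0.0, -0.2, 0.3]
opening: 0.0428
```

apply_moves([
  {"dx": 0,"dy": 0,"dz": -2,"rx": 0,"ry": 0,"rz": 0,"hand": 50},
  {"dx": 0,"dy": 0,"dz": -4,"rx": 0,"ry": 0,"rz": 0,"hand": 50},
  {"dx": 0,"dy": 0,"dz": -7,"rx": 0,"ry": 0,"rz": 0,"hand": 50},
  {"dx": 0,"dy": 0,"dz": -10,"rx": 0,"ry": 0,"rz": 0,"hand": 50},
  {"dx": 0,"dy": 0,"dz": -13,"rx": 0,"ry": 0,"rz": 0,"hand": 50},
])

```text
clock: 45.62
eef_pos: [0.536, -0.3048, 0.2046]
tcp_rot: [3.122, 0.344, 0.001]
ft_force: [-0.5, 0.3, 0.1]
opening: 0.0425
```

Run:
```python
from h import *
plan((.5365,-.3045,.071,-78.5))
snap('wrist','w20'); snap('top','t4'); snap('scene','s4')
for n,b in(('t4',(180,100,450,310)),('s4',(170,140,520,330))):
    overlay(n,n+'c',[],b,800/(b[2]-b[0]) if n=='s4' else 2.8)
```

```text
t 45.62 pos [ 0.536  -0.3048  0.2046] yaw -77.4 q [-0.39  0.7   1.2   1.83 -0.72  1.13 -0.28] F [-0.5  0.3  0.1] open 0.0425
 -> (0.5365, -0.3045, 0.071, -78.5) d [ 0.04 -0.02 13.36] r [ 0.  -0.1  1.1]
```

View pics/w20.png

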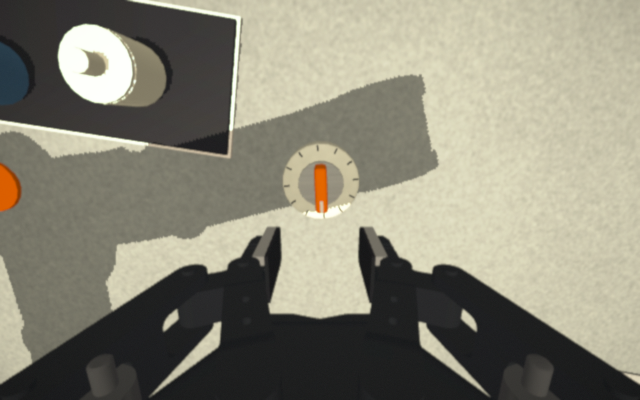

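View pics/t4c.png

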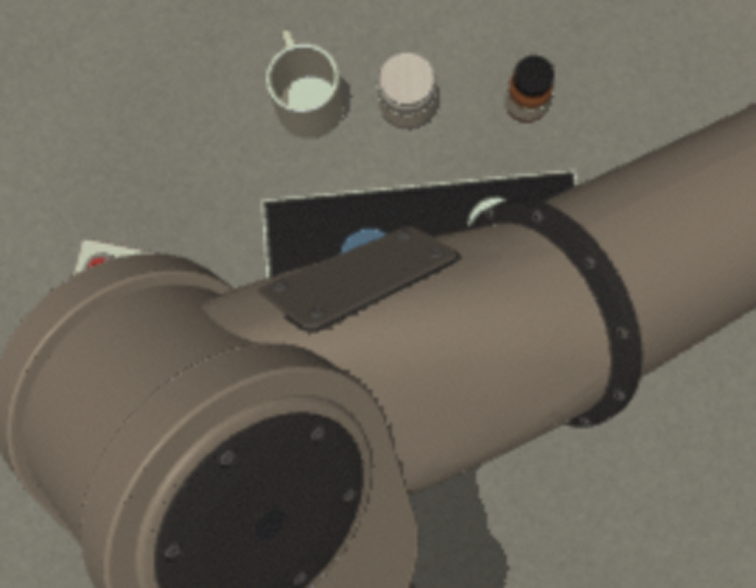

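View pics/s4c.png

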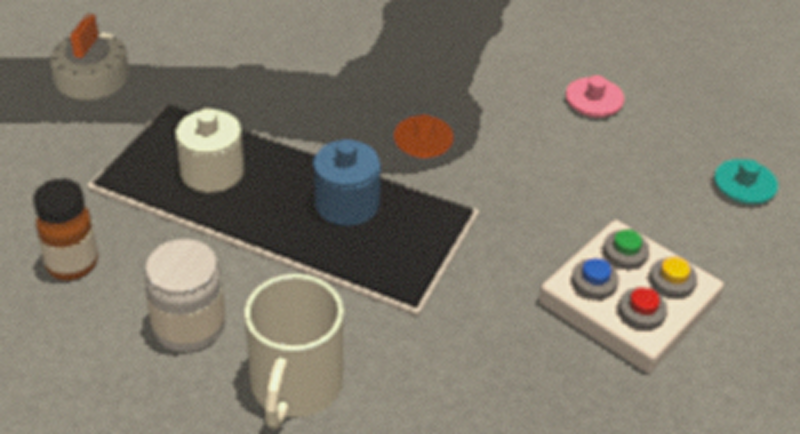

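Run:
```python
from h import *
print(r.job_done())
```

```text
the job is handed in; nothing more can be done
None
```

The job is handed in at about 45.6 s of the 210 s allowed. All steps went through, but the hand-in reports no verdict.

- **Pots and lids:** I put the white and blue pots on the plate and seated each one's own lid. There was no orange pot, so I left the orange lid alone. The blue pot was knocked about 25 mm partway through. I found its new position, still fully on the plate, and fitted the lid there. The last pictures show both pots upright on the plate with their lids flat.
- **Keys:** I pressed red, blue, yellow and green in that order. Each reached its bottom at about 25–30 N straight down, and all four were up again afterwards.
- **Timer:** I wound the key clockwise about 170° in one grip, until the torque jumped from 0.08 to 1.4 N m at the stop. The final picture shows the key staying where I left it. The key's angle can't be read directly, so "fully wound" rests on that torque jump.
- **End state:** The mug, jar and can stand where they were, and the gripper is clear, 13 cm above its last grasp.

The top and scene cameras disagreed by up to about 8 mm, so I used the wrist camera for all fine positioning. The top camera's final view was partly blocked by the arm.

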